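Load the lever arm's hook with its three nesting weight plates

ROBOT

A 6-joint arm with a two-finger parallel gripper is mounted at the origin on a cart in front of the work surface, level with it; the furniture and walls round the work are solid. World frame = base frame: x ahead of the robot, y to its left, z up, the work surface at z = 0. Lengths are in m, angles in rad, forces in N, time in s.
With the tool pointing down it reaches from about 0.35 to 0.975 m from the base axis. Payload 4.9 kg.
Tool frame: the origin (TCP) lies on the centre line of the jaws, within the pads' length; the fingertips stand 14 mm ahead of it and the grasp point (between the pads) lies 5 mm behind it (manip.nose_length is the distance from the TCP to the fingertips, in m); z points along the fingers, y is the line along which they close (so a half turn about z gives the same grasp; the last joint's range is limited). The gripper opens to 85 mm and grips with 20 to 120 N. Pads are 22 mm wide; open, the fingers measure 114 mm over their backs; the gripper's body (76 mm by 85 mm) begins 54 mm behind the grasp point. The pads swing forward as they close: fully open they stand 13 mm farther back than shut.
Start: joints at [-1.435, 0.053, 1.613, -0, 1.476, -0.119], TCP at [0.158, -0.605, 0.245] pointing down, gripper open.
Joint ranges: [-3.01, 3.01], [-1.01, 2.22], [0.06, 2.58], [-1.02, 4.17], [0.09, 2.62], [-3.14, 3.14]. Speed limits (rad/s): [2.57, 2.57, 3.14, 3.14, 3.14, 3.14].

INTERFACE

Orientations are given as a unit quaternion [w, x, y, z].
In Python, from plant import manip, imaging gives the robot as it stands.
- The arm moves only by the tool play_rows, never from a script. Its argument "commands" is a list of rows, each a list of 6 numbers: the shift along the tool's x, y, z in mm, then the turn, a rotation vector about the tool's x, y, z in degrees. A call has 1 to 5 rows; each row shifts and turns the commanded pose from where the row before left it, along the tool's axes as they then stand; what a row does not reach is not made up. A row lasts 1/12 s, in which the tool goes at most 41.7 mm and 7.16 degrees, less where a joint would pass 70% of its speed; a pose out of reach is approached as far as the arm can. A call is refused whole if a number of a shift passes 41.7 or a number of a turn 7.16, either way. A call with a gripper value outside its range is refused whole. "hand" is the finger opening in mm, from 0 to 85.4, set as the call begins (left out, the last holds). The fingers move at their own pace and stop on an object; the grip force is fixed at half the most. Time passes only in rows, so rows that do not move let the fingers close. It gives the time, the measured TCP pose, the force, the opening and the grip force at its end, in the units of the state.
- manip.state(): the state, without advancing time (a new reading comes with each control period).
- imaging.grab_frame(name): name is "side" or "top"; returns a dict with "image" (420x560x3 uint8, red, green, blue), "fx", "fy", "cx", "cy" (pixels), "R" (3x3) and "t" (3): a world point X has camera coordinates R X + t. Camera axes: x right, y down, z forward; pixel columns grow to the right and rows downward; lengths in m; the calibration is good to about 2 mm. A picture is of the moment at which its call begins. There is no depth.
- manip.job_done(): hands the job in; it is judged then, once.
The state is a dict: "time": time; "joint_pos": joint angles; "joint_vel": joint speeds; "joint_efforts": joint torques, N m; "tool_pos": TCP position; "tool_rot": TCP orientation; "contact_force": force on the tool from outside, world axes, zero at the start; "ft_torque": the same for the moment, N m; "gripper_width": opening from 0.0 (shut) to 1.0 (fully open); "grasp_force": force on a finger pad.
Only numpy, scipy, OpenCV 4.12 (cv2) and the standard library are available. Lean on these libraries where they do the work, as an engineer would, in place of code of your own. Each camera call takes 0.05 s, during which the arm holds its last target. There are 200 camera calls.

TASK

Load the lever frame: lift the three steel weight plates out of their wooden rack and hang them by their eyes on the arm's upturned hook, the widest first, then the medium, then the narrowest. The clamp height of the arm is not known, so lower each plate by feel until the hook carries it, then, while it still bears on the hook, slide it back fully home so that its rear recess nests over the boss behind it and the faces meet, let go of it and fetch the next. Be gentle: never press a plate hard against the arm or another plate, never let one drop, and leave the small brass weight and the brass fitting alone.

Things in the scene. Friction and masses are not known exactly. Their poses are not given: they have to be found in the camera images.
- plate_wide: widest of three plain steel weight plates, 80 mm wide, about 0.55 kg. All three: slab 70 mm high, 12 mm thick, with a lug on top, 26 mm wide, 12 thick, up to 133 mm above the underside; grip the lug across its width at 110 to 130 mm. Origin: middle of the underside's rear edge; z up, y across the width, x out of the rear face (plate fills x = -12 to 0 mm). Stands in a rack slot at the start
- plate_medium: medium plate, 66 mm wide, about 0.46 kg, else as the widest. Eye of all three, through the lug along x: 14 mm wide, from 70 mm above the underside up to an inverted-V roof whose sides begin at 109 mm and meet at 116 mm above the underside
- plate_narrow: narrowest plate, 52 mm wide, about 0.37 kg, else as the widest. Boss and recess of all three: on the front (-x) face, 49 mm above the underside, a round boss 24 mm across, 5 mm proud, with a wide chamfer; in the rear face at the same height a round recess 28 mm across, 6.5 mm deep
- weight_rack: fixed wooden rack, 130 x 107 mm, 37 mm high, with three slots across it (along its y axis, 15 mm wide, slot floor 12 mm above the bench) at x = -36, 0 and +36 mm; a plate stands in each, in any order, its front towards the rack's -x. Origin: centre of the underside
- lever_frame: fixed lever frame: foot 160 x 96 x 14 mm, 20 mm square column 45 mm behind the origin, 196 mm high, with a clamped arm. The arm's shoulder face lies in the plane x = 0; it is 22 mm wide beside the hook and carries a boss like the plates', 60 mm below the hook bar's centre line. Clamp block and counterweight: behind x = +25 mm. Origin: on the bench under the shoulder face; z up, x away from the hook's tip
- hook_foot (a point): point on the bench under the hook's tip, 88 mm in front of the shoulder. The hook: level round bar, 10 mm thick, along the frame's -x; its last 12 mm turn up, to 13 mm above the bar's centre line. That line lies 141 to 159 mm above the bench, differently each time and not reported: feel or look for it. The clamp does not yield. Home, a plate's underside is 109 mm below that line
- weight_b: small brass knob weight, 28 mm across, 34 mm high, a bystander standing on the bench; origin: centre of the underside
- fitting_1: brass hose fitting, 22 x 47 x 19 mm, a bystander lying on the bench; origin: centre of the underside
Mind the look-alikes: they are no part of the job. Leave any black look-alike of the plate_wide alone.

How it is judged:
On the way, in this order (a step that is already met when the one before it is completed fails the run):
1. the widest plate hangs home on the shoulder, let go (x of plate_wide in the frame of lever_frame between -0.0025 and 0.0025 m and y of plate_wide in the frame of lever_frame between -0.003 and 0.003 m and angle between the z axis of plate_wide and the z axis of lever_frame, either way round below 0.06 rad and angle between the x axis of plate_wide and the x axis of lever_frame, either way round below 0.06 rad and z of plate_wide in the frame of lever_frame between 0.0286 and 0.0536 m and contact force between the fingers and plate_wide below 0.1 N), for 0.2 s.
2. the medium plate hangs home on the plate before it, let go (x of plate_medium in the frame of plate_wide between -0.0145 and -0.0095 m and y of plate_medium in the frame of plate_wide between -0.003 and 0.003 m and angle between the z axis of plate_medium and the z axis of plate_wide, either way round below 0.06 rad and angle between the x axis of plate_medium and the x axis of plate_wide, either way round below 0.06 rad and z of plate_medium in the frame of plate_wide between -0.0025 and 0.0025 m and contact force between the fingers and plate_medium below 0.1 N), for 0.2 s.
3. the narrowest plate hangs home on the plate before it, let go (x of plate_narrow in the frame of plate_medium between -0.0145 and -0.0095 m and y of plate_narrow in the frame of plate_medium between -0.003 and 0.003 m and angle between the z axis of plate_narrow and the z axis of plate_medium, either way round below 0.06 rad and angle between the x axis of plate_narrow and the x axis of plate_medium, either way round below 0.06 rad and z of plate_narrow in the frame of plate_medium between -0.0025 and 0.0025 m and contact force between the fingers and plate_narrow below 0.1 N), for 0.2 s.
At the end, for the whole second after the job is handed in: Three plates hang at rest and released: the widest's rear face on the shoulder (2.5 mm along the hook, 3 mm sideways), the medium on the widest, the narrowest on the medium (each 12 mm further out; 2.5 mm along and in height, 3 mm sideways), all parallel within 0.06 rad (all of step 1 and all of step 2 and all of step 3 and linear speed of each of plate_wide, plate_medium, plate_narrow below 0.02 m/s); the robot touches nothing.
It fails at once if a plate is pressed against the arm with more than 35 N (contact force between any of plate_wide, plate_medium, plate_narrow and lever_frame above 35 N).
It fails at once if a plate is pressed against another with more than 35 N (contact force between any of plate_medium, plate_narrow and plate_wide above 35 N or contact force between plate_narrow and plate_medium above 35 N).
It fails at once if a plate is dropped: touched by nothing, it falls faster than 0.2 m/s ((contact force between plate_wide and anything else below 0.05 N and linear speed of plate_wide above 0.2 m/s) or (contact force between plate_medium and anything else below 0.05 N and linear speed of plate_medium above 0.2 m/s) or (contact force between plate_narrow and anything else below 0.05 N and linear speed of plate_narrow above 0.2 m/s)).
It fails at once if the brass weight or the brass fitting is moved by more than 15 mm (distance of any of weight_b, fitting_1 from where it was at the start of the episode above 0.015 m).
It also fails if it takes over 72 s, if anything falls off the work surface, if the arm or the gripper's body presses on something with over 40 N, if the wrist force passes 120 N, or if a joint passes its speed limit or range.

## Working session

There is one attempt and no reset: what is moved stays moved. The work goes in short steps, Python scripts to look and compute and a tool call to move; the robot and the scene stay as the last step left them, time stands still between calls to the robot, and variables do not carry over. Pictures are saved under pics/ and viewed, at most 10 in all, crops included, and the job is handed in when it is done.

Besides the shell and the picture viewer there is one more tool, called after "Call:" by a JSON object that holds its "name" and its "arguments", one argument or row to a line. play_rows: Moves the arm, as the interface text tells. Its arguments: {"type":"object","properties":{"commands":{"type":"array","items":{"type":"array","items":{"type":"number"}}},"hand":{"type":"number"}},"required":["commands"]}

```bash
mkdir -p pics; ls
cat > h.py <<'E'
import numpy as np, cv2
from plant import manip, imaging
def grab(n,save=None):
    f=imaging.grab_frame(n)
    if save: cv2.imwrite('pics/'+save,cv2.cvtColor(f['image'],cv2.COLOR_RGB2BGR))
    return f
def ray(f,u,v,z):
    R=np.array(f['R']);t=np.array(f['t']);c=-R.T@t
    d=R.T@np.array([(u-f['cx'])/f['fx'],(v-f['cy'])/f['fy'],1])
    return c+d*(z-c[2])/d[2]
def proj(f,X):
    p=np.array(f['R'])@np.array(X)+np.array(f['t']);return f['fx']*p[0]/p[2]+f['cx'],f['fy']*p[1]/p[2]+f['cy']
def tri(f,a,g,b):
    A=[];y=[]
    c=[];d=[]
    for F,(u,v) in((f,a),(g,b)):
        R=np.array(F['R']);C=-R.T@np.array(F['t']);D=R.T@np.array([(u-F['cx'])/F['fx'],(v-F['cy'])/F['fy'],1]);D/=np.linalg.norm(D)
        P=np.eye(3)-np.outer(D,D);A.append(P);y.append(P@C)
    return np.linalg.lstsq(np.vstack(A),np.hstack(y),rcond=None)[0]
E
python3 - <<'E'
from h import *
for n in('top','side'):
    f=grab(n,n+'0.png'); R=np.array(f['R']);print(n,f['fx'],f['cx'],f['cy'],-R.T@np.array(f['t']),R[2])
print(manip.state())
E
```

```text
pics
top 433.59281081868295 269.05185778525777 212.8595753694389 [ 0.46285832 -0.25567744  0.93273035] [ 0.08575635  0.01679654 -0.99617455]
side 536.0660329948175 280.2268536893741 205.603122633358 [0.52169065 0.48384419 0.51698922] [-0.01074678 -0.84205672 -0.53928192]
{'time': 0.1, 'joint_pos': array([-1.43504626e+00,  5.33030239e-02,  1.61414999e+00,  3.97229567e-06,
        1.47598476e+00, -1.19008352e-01]), 'joint_vel': array([-0.00036227, -0.00193598, -0.00517852,  0.00068079,  0.00111761,
        0.00117051]), 'joint_efforts': array([-1.54494617e-03, -3.94908786e+01, -3.71364248e+01, -2.20701827e-04,
        3.94951567e-03, -1.23275845e-05]), 'tool_pos': array([ 0.15743132, -0.60429909,  0.24418237]), 'tool_rot': array([-9.22545871e-04,  9.91897834e-01,  1.27034784e-01, -5.74555917e-06]), 'contact_force': array([ 0.55462086,  0.57202839, -0.19920185]), 'ft_torque': array([ 0.01490522, -0.01464433, -0.00787062]), 'grasp_force': 0.0, 'gripper_width': 0.9986138161257213}
```

View pics/top0.png

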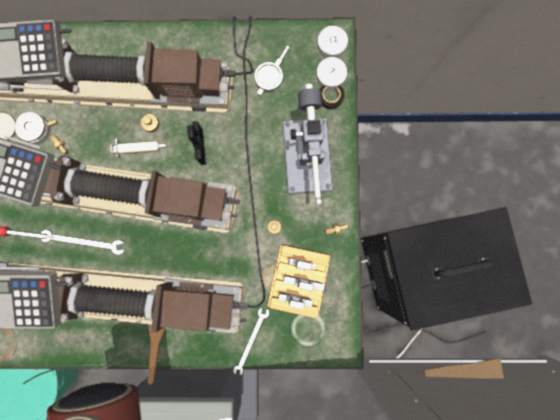

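View pics/side0.png

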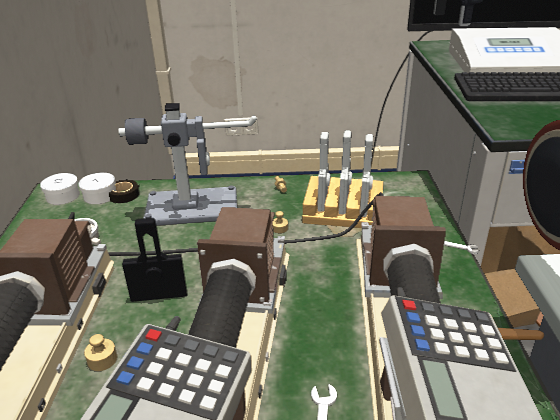

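Top: lever frame at about (308,155) with the hook tip at (319,201), rack at (299,282) with three plates in it, brass weight at (274,227), fitting at (337,229). Side: rack at (343,195), hook tip at (253,120). Look-alike: the black plate at (197,143) top / (155,265) side, to be left alone. Next is a close crop of both.

Run:
```python
from h import *
a=cv2.imread('pics/top0.png');b=cv2.imread('pics/side0.png')
c1=cv2.resize(a[235:325,255:345],(400,400),interpolation=cv2.INTER_CUBIC)
c2=cv2.resize(a[80:210,270:350],(246,400),interpolation=cv2.INTER_CUBIC)
c3=cv2.resize(b[95:230,110:270],(474,400),interpolation=cv2.INTER_CUBIC)
c4=cv2.resize(b[120:235,290:395],(365,400),interpolation=cv2.INTER_CUBIC)
o=np.zeros((800,840,3),np.uint8);o[:400,:400]=c1;o[:400,400:646]=c2;o[400:,:474]=c3;o[400:,474:839]=c4
cv2.imwrite('pics/c.png',cv2.resize(o,(630,600)))
f=grab('top');g=grab('side')
for n,u,v,z in(('rack',299,283,.0),('hooktip',319,201,.16),('foot',307,156,.014),('wb',274,227,.03),('fit',337,229,.01)):print(n,ray(f,u,v,z).round(3))
for p in((0,0,0),(.3,-.3,0)):print(proj(f,p),proj(g,p))
```

```text
rack [ 0.393 -0.303  0.   ]
hooktip [ 0.55  -0.332  0.16 ]
foot [ 0.664 -0.322  0.014]
wb [ 0.511 -0.251  0.03 ]
fit [ 0.507 -0.384  0.01 ]
(np.float64(153.79268296590254), np.float64(476.056321614035)) (np.float64(683.1827478638343), np.float64(326.79575606774216))
(np.float64(298.014590223252), np.float64(327.5625724201843)) (np.float64(400.91167756861034), np.float64(208.5926879935952))
```

View pics/c.png

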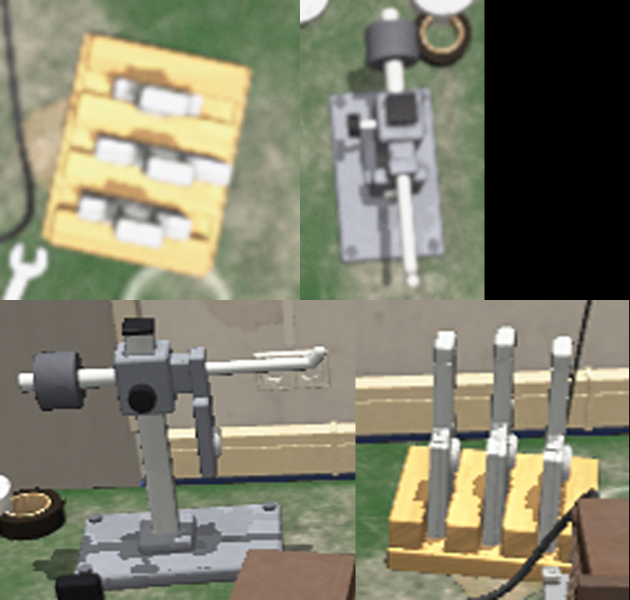

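Choice in the crop, by slab width at the top: middle slot is widest (≈40 px = 80 mm), the slot nearest the robot is medium (≈33 px), the far slot is narrowest (≈26 px). All are steel with bosses facing the robot; the hook also points towards the robot. The black plate at (197,143) is excluded.

Run:
```python
from h import *
f=grab('top');g=grab('side')
im=cv2.cvtColor(f['image'],cv2.COLOR_RGB2HSV)
# rack
m=cv2.inRange(im,(12,90,120),(30,255,255)); m[:235]=0;m[325:]=0;m[:,:255]=0;m[:,345:]=0
m=cv2.morphologyEx(m,cv2.MORPH_CLOSE,np.ones((9,9)))
c=max(cv2.findContours(m,0,2)[0],key=cv2.contourArea);bx=cv2.boxPoints(cv2.minAreaRect(c))
W=np.array([ray(f,*p,.037)[:2] for p in bx]);print('rack',W.round(4),W.mean(0).round(4))
# white parts
w=cv2.inRange(im,(0,0,190),(180,45,255));
ww=w.copy();ww[:235]=0;ww[325:]=0;ww[:,:265]=0;ww[:,340:]=0
n,l,s,ce=cv2.connectedComponentsWithStats(ww)
for i in range(1,n):
    if s[i,4]>15: print('white',s[i],ce[i].round(1),ray(f,*ce[i],.145)[:2].round(4))
# frame close-ups
T=cv2.resize(f['image'][110:210,275:345],None,fx=6,fy=6,interpolation=cv2.INTER_CUBIC)
S=cv2.resize(g['image'][90:225,125:265],None,fx=2.8,fy=2.8,interpolation=cv2.INTER_CUBIC)
o=np.zeros((600,800,3),np.uint8);o[:600,:420]=T[:600,:420];o[:378,420:800]=S[:378,:380]
K=cv2.resize(f['image'][245:320,265:335],None,fx=3,fy=3,interpolation=cv2.INTER_CUBIC);o[378:600,420:630]=K[:222]
cv2.imwrite('pics/c2.png',o[...,::-1])
```

```text
rack [[ 0.3461 -0.2343]
 [ 0.4756 -0.2617]
 [ 0.4538 -0.3661]
 [ 0.3251 -0.3375]] [ 0.4001 -0.2999]
white [289 259   5   6  25] [291.4 261.6] [ 0.4422 -0.2824]
white [297 261  19   9 132] [305.5 265.5] [ 0.435  -0.3077]
white [283 277  14   8  81] [289.3 280.6] [ 0.4083 -0.2783]
white [299 282  26   9 168] [311.5 286.2] [ 0.3981 -0.318 ]
white [279 295   9   7  52] [282.6 297.9] [ 0.3775 -0.266 ]
white [289 300  23  10 143] [300.2 304. ] [ 0.3666 -0.2975]
white [265 310   4   8  25] [266.6 313.4] [ 0.3502 -0.2372]
white [293 315   9  10  21] [296.6 319.4] [ 0.3396 -0.2907]
white [316 317   8   8  29] [319.4 320.2] [ 0.3381 -0.3314]
```

View pics/c2.png

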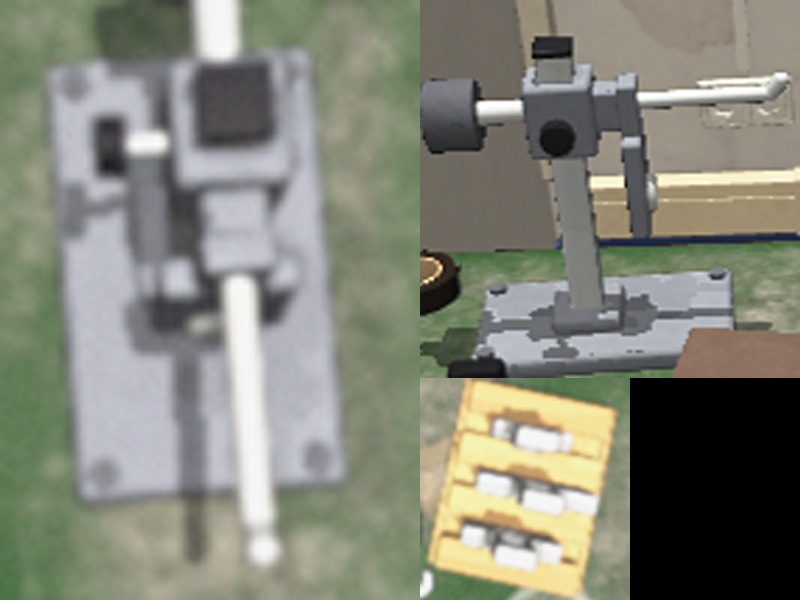

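Close-up: foot corners (top px) at (283,121), (325.5,118), (332.5,190), (288.7,193); bar root (315,156.7), tip (318.7,201.3). Side view: tip (253.6,118.6), root (203.6,125).

Run:
```python
from h import *
f=grab('top');g=grab('side')
o=lambda u,v:(275+u/6,110+v/6); s=lambda u,v:((u-420)/2.8+125,v/2.8+90)
C=np.array([ray(f,*o(*p),.014)[:2] for p in((48,65),(303,50),(345,480),(82,500))]);print(C.round(4),C.mean(0))
d=(C[0]+C[1]-C[2]-C[3])/2;print('foot yaw',np.degrees(np.arctan2(d[1],d[0])),np.hypot(*d)); d=(C[0]+C[3]-C[1]-C[2])/2;print(np.degrees(np.arctan2(-d[0],d[1])),np.hypot(*d))
t=tri(f,o(262,548),g,s(783,77));r=tri(f,o(240,280),g,s(638,98));r2=tri(f,o(257,500),g,s(757,93));print('tip',t,'root',r,'r2',r2)
for a,b in((t,r),(r2,r)):
    d=b-a;print(np.degrees(np.arctan2(d[1],d[0])),np.linalg.norm(d))
# foot right front corner check side
X=np.array([np.cos(np.radians(-11.9)),np.sin(np.radians(-11.9))]);Y=np.array([-X[1],X[0]]);R0=np.array([.4001,-.2999])
for n,l,r,lug in(('nar',(289,262),(316,268),(540,438)),('wide',(283,280.5),(325,288.5),(545,497)),('med',(279,297.5),(312,306),(515,555))):
    a=ray(f,*l,.082)[:2];b=ray(f,*r,.082)[:2];q=ray(f,265+(lug[0]-420)/3,245+(lug[1]-378)/3,.145)[:2]
    print(n,'w',np.linalg.norm(a-b).round(4),'slab',((a+b)/2-R0)@X,((a+b)/2-R0)@Y,'lug',(q-R0)@X,(q-R0)@Y)
```

```text
[[ 0.7418 -0.2713]
 [ 0.7464 -0.3632]
 [ 0.5901 -0.3756]
 [ 0.5835 -0.2822]] [ 0.66544749 -0.3230691 ]
foot yaw 4.262420224541815 0.15774323231137113
3.457840332585137 0.0928343095821617
tip [ 0.54886021 -0.3308069   0.16747349] root [ 0.63236904 -0.32611714  0.15911421] r2 [ 0.5644609  -0.33043532  0.15811053]
3.21428607798145 0.0840571054633482
3.638457794879068 0.06805270086018385
nar w 0.0537 slab 0.03427279794110113 0.0009944170140631064 lug 0.036518506061937975 0.0006480817975615257
wide w 0.0827 slab -0.0019838562871661034 -0.0091606563843975 lug 0.0027183430993291467 -0.009120885720538386
med w 0.0657 slab -0.03769000931298715 0.000448198475424168 lug -0.034496477556533185 0.0017092583553749122
```

Call:
{"name": "play_rows", "arguments": {
  "commands": [
    [0, 0, 0, 0, 0, 6.6],
    [0, 0, 0, 0, 0, 6.6],
    [0, 0, 0, 0, 0, 6.6],
    [0, 0, 0, 0, 0, 6.6],
    [0, 0, 0, 0, 0, 0]
  ],
  "hand": 85
}}

```text
time: 0.82
tool_pos: [0.1575, -0.6048, 0.2453]
tool_rot: [-0.0, 0.995, -0.104, -0.0]
contact_force: [0.0, 0.6, -0.2]
gripper_width: 0.993
grasp_force: 0.0
```

Call:
{"name": "play_rows", "arguments": {
  "commands": [
    [10, -20, 0, 0, 0, 0],
    [10, -20, 0, 0, 0, 0],
    [10, -20, 0, 0, 0, 0],
    [10, -20, 0, 0, 0, 0],
    [10, -20, 0, 0, 0, 0]
  ]
}}

```text
time: 1.23
tool_pos: [0.2274, -0.5163, 0.2453]
tool_rot: [0.0, 0.995, -0.101, 0.0]
contact_force: [0.1, 1.2, 0.6]
gripper_width: 0.998
grasp_force: 0.0
```

Call:
{"name": "play_rows", "arguments": {
  "commands": [
    [10, -20, 0, 0, 0, 0],
    [10, -20, 0, 0, 0, 0],
    [10, -20, 0, 0, 0, 0],
    [10, -20, 0, 0, 0, 0],
    [10, -20, 0, 0, 0, 0]
  ]
}}

```text
time: 1.65
tool_pos: [0.2969, -0.4286, 0.2454]
tool_rot: [0.0, 0.995, -0.101, 0.0]
contact_force: [-0.5, -0.4, -0.5]
gripper_width: 0.995
grasp_force: 0.0
```

Call:
{"name": "play_rows", "arguments": {
  "commands": [
    [10, -20, 0, 0, 0, 0],
    [10, -20, 0, 0, 0, 0],
    [10, -20, 0, 0, 0, 0],
    [10, -20, 0, 0, 0, 0],
    [0, 0, 0, 0, 0, 0]
  ]
}}

```text
time: 2.07
tool_pos: [0.3535, -0.357, 0.2454]
tool_rot: [-0.0, 0.995, -0.1, 0.001]
contact_force: [0.3, -0.0, -0.1]
gripper_width: 0.993
grasp_force: 0.0
```

Call:
{"name": "play_rows", "arguments": {
  "commands": [
    [10, -19, 0, 0, 0, 0],
    [10, -19, 0, 0, 0, 0],
    [9.2, -18, 0, 0, 0, 0],
    [0, 0, 20, 0, 0, 0],
    [0, 0, 20, 0, 0, 0]
  ],
  "hand": 60
}}

```text
time: 2.48
tool_pos: [0.393, -0.311, 0.2068]
tool_rot: [0.002, 0.995, -0.101, 0.002]
contact_force: [0.1, -0.0, -0.2]
gripper_width: 0.699
grasp_force: 0.0
```

Call:
{"name": "play_rows", "arguments": {
  "commands": [
    [0, 0, 15, 0, 0, 0],
    [0, 0, 15, 0, 0, 0],
    [0, 0, 0, 0, 0, 0]
  ]
}}

```text
time: 2.73
tool_pos: [0.3902, -0.3093, 0.1717]
tool_rot: [-0.002, 0.995, -0.102, -0.002]
contact_force: [-0.3, 1.1, -0.6]
gripper_width: 0.699
grasp_force: 0.0
```

Run:
```python
from h import *
print(manip.state()['tool_pos'])
f=grab('top');g=grab('side')
a=cv2.resize(f['image'][235:325,255:345],(396,396),interpolation=cv2.INTER_CUBIC);b=cv2.resize(g['image'][90:230,290:430],(396,396),interpolation=cv2.INTER_CUBIC)
cv2.imwrite('pics/c3.png',np.hstack([a,b])[...,::-1])
```

```text
[ 0.3901725  -0.3093398   0.17169131]
```

View pics/c3.png

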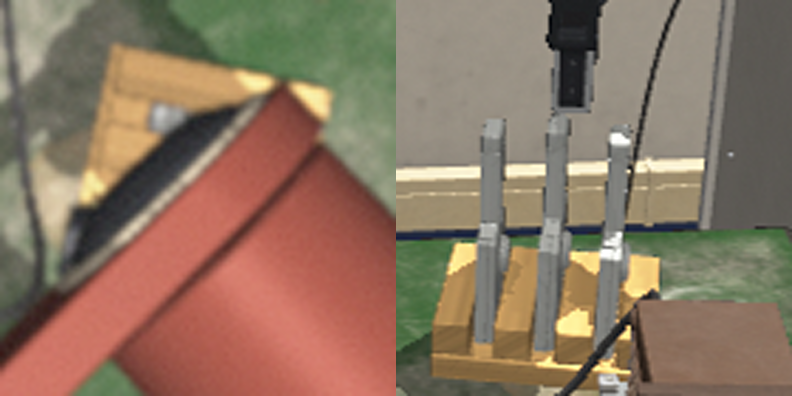

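Side crop: the finger pad (551–591) sits over the wide plate's lug (548–567), about 7.5 mm towards its front, as intended minus 2.5 mm. I'll correct that, descend and grip.

Call:
{"name": "play_rows", "arguments": {
  "commands": [
    [2.7, -2, 0, 0, 0, 0],
    [0, 0, 12, 0, 0, 0],
    [0, 0, 12, 0, 0, 0],
    [0, 0, 12, 0, 0, 0],
    [0, 0, 8, 0, 0, 0]
  ]
}}

```text
time: 3.25
tool_pos: [0.3942, -0.3083, 0.1289]
tool_rot: [-0.001, 0.995, -0.103, -0.001]
contact_force: [-0.4, -0.0, -0.2]
gripper_width: 0.701
grasp_force: 0.0
```

Call:
{"name": "play_rows", "arguments": {
  "commands": [
    [0, 0, 0, 0, 0, 0],
    [0, 0, 0, 0, 0, 0]
  ]
}}

```text
time: 3.42
tool_pos: [0.3944, -0.3086, 0.13]
tool_rot: [-0.001, 0.995, -0.103, -0.001]
contact_force: [-0.2, 0.2, 0.3]
gripper_width: 0.704
grasp_force: 0.0
```

Call:
{"name": "play_rows", "arguments": {
  "commands": [
    [0, 0, 0, 0, 0, 0],
    [0, 0, 0, 0, 0, 0],
    [0, 0, 0, 0, 0, 0],
    [0, 0, 0, 0, 0, 0]
  ],
  "hand": 15
}}

```text
time: 3.75
tool_pos: [0.3955, -0.3088, 0.1322]
tool_rot: [-0.0, 0.995, -0.103, 0.001]
contact_force: [0.9, 2.8, 2.5]
gripper_width: 0.295
grasp_force: 59.0
```

Call:
{"name": "play_rows", "arguments": {
  "commands": [
    [0, 0, -4, 0, 0, 0],
    [0, 0, -8, 0, 0, 0],
    [0, 0, -12, 0, 0, 0],
    [0, 0, -15, 0, 0, 0],
    [0, 0, -15, 0, 0, 0]
  ]
}}

```text
time: 4.17
tool_pos: [0.3942, -0.3088, 0.1858]
tool_rot: [-0.0, 0.995, -0.103, -0.001]
contact_force: [-0.6, -0.5, -5.4]
gripper_width: 0.293
grasp_force: 59.4
```

Call:
{"name": "play_rows", "arguments": {
  "commands": [
    [0, 0, -20, 0, 0, 0],
    [0, 0, -20, 0, 0, 0],
    [0, 0, -20, 0, 0, 0],
    [0, 0, -20, 0, 0, 0],
    [0, 0, -14, 0, 0, 0]
  ]
}}

```text
time: 4.58
tool_pos: [0.3949, -0.3094, 0.2821]
tool_rot: [0.001, 0.995, -0.103, 0.001]
contact_force: [0.6, 0.6, -5.8]
gripper_width: 0.294
grasp_force: 59.5
```

Call:
{"name": "play_rows", "arguments": {
  "commands": [
    [0, 0, 0, 0, 0, -4],
    [0, 0, 0, 0, 0, -4],
    [0, 0, 0, 0, 0, -4],
    [0, 0, 0, 0, 0, -3.6],
    [0, 0, 0, 0, 0, 0]
  ]
}}

```text
time: 5.0
tool_pos: [0.3945, -0.309, 0.2793]
tool_rot: [-0.0, 0.999, 0.034, -0.001]
contact_force: [1.5, 0.7, -5.0]
gripper_width: 0.29
grasp_force: 59.4
```

Call:
{"name": "play_rows", "arguments": {
  "commands": [
    [0, 0, 0, 0, 0, 0],
    [0, 0, 0, 0, 0, 0]
  ]
}}

```text
time: 5.17
tool_pos: [0.3947, -0.309, 0.2793]
tool_rot: [-0.0, 0.999, 0.032, -0.0]
contact_force: [0.0, 0.4, -5.4]
gripper_width: 0.286
grasp_force: 59.4
```

Call:
{"name": "play_rows", "arguments": {
  "commands": [
    [19, 5.3, 0, 0, 0, 0],
    [19, 5.3, 0, 0, 0, 0],
    [19, 5.3, 0, 0, 0, 0],
    [19, 5.3, 0, 0, 0, 0],
    [19, 5.3, 0, 0, 0, 0]
  ]
}}

```text
time: 5.58
tool_pos: [0.4923, -0.3294, 0.2791]
tool_rot: [-0.0, 0.999, 0.033, -0.0]
contact_force: [0.1, 0.3, -5.3]
gripper_width: 0.289
grasp_force: 59.5
```

Call:
{"name": "play_rows", "arguments": {
  "commands": [
    [19, 5.4, 0, 0, 0, 0],
    [0, 0, 20, 0, 0, 0],
    [0, 0, 20, 0, 0, 0],
    [0, 0, 20, 0, 0, 0],
    [0, 0, 20, 0, 0, 0]
  ]
}}

```text
time: 6.0
tool_pos: [0.5108, -0.3333, 0.1982]
tool_rot: [-0.0, 0.999, 0.033, -0.0]
contact_force: [0.0, 0.5, -5.8]
gripper_width: 0.291
grasp_force: 59.4
```

Call:
{"name": "play_rows", "arguments": {
  "commands": [
    [0, 0, 9, 0, 0, 0],
    [0, 0, 0, 0, 0, 0],
    [0, 0, 0, 0, 0, 0]
  ]
}}

```text
time: 6.25
tool_pos: [0.5107, -0.3333, 0.1902]
tool_rot: [-0.0, 0.999, 0.033, -0.0]
contact_force: [0.2, -1.0, -4.3]
gripper_width: 0.291
grasp_force: 59.6
```

Run:
```python
from h import *
print(manip.state()['tool_pos'])
f=grab('top');g=grab('side')
a=cv2.resize(f['image'][130:230,270:370],(396,396),interpolation=cv2.INTER_CUBIC);b=cv2.resize(g['image'][90:220,165:295],(396,396),interpolation=cv2.INTER_CUBIC)
cv2.imwrite('pics/c4.png',np.hstack([a,b])[...,::-1])
```

```text
[ 0.51067084 -0.3333357   0.1901745 ]
```

View pics/c4.png

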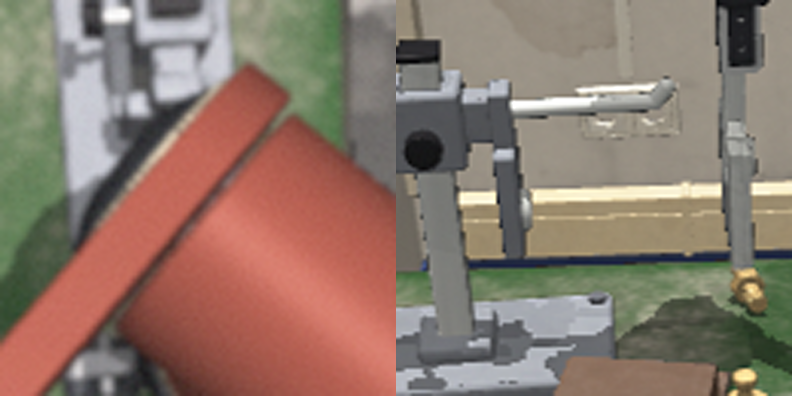

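Side crop: the plate's rear edge is at col 722 and the hook tip at col 675, row 78; the bar at row 103 lies above the slab shoulder (row ≈140) and below the fingers, so it is level with the eye. Moving in.

Call:
{"name": "play_rows", "arguments": {
  "commands": [
    [4, 0, 0, 0, 0, 0],
    [4, 0, 0, 0, 0, 0],
    [4, 0, 0, 0, 0, 0],
    [4, 0, 0, 0, 0, 0],
    [2, 0, 0, 0, 0, 0]
  ]
}}

```text
time: 6.77
tool_pos: [0.5296, -0.3321, 0.1906]
tool_rot: [0.0, 0.999, 0.033, 0.0]
contact_force: [-1.1, -0.2, -5.8]
gripper_width: 0.294
grasp_force: 59.6
```

Call:
{"name": "play_rows", "arguments": {
  "commands": [
    [2, 0, 0, 0, 0, 0],
    [2, 0, 0, 0, 0, 0],
    [2, 0, 0, 0, 0, 0],
    [2, 0, 0, 0, 0, 0]
  ]
}}

```text
time: 7.1
tool_pos: [0.5368, -0.3316, 0.1902]
tool_rot: [-0.0, 0.999, 0.033, -0.0]
contact_force: [0.6, -0.6, -5.9]
gripper_width: 0.289
grasp_force: 59.6
```

Call:
{"name": "play_rows", "arguments": {
  "commands": [
    [3, 0, 0, 0, 0, 0],
    [3, 0, 0, 0, 0, 0],
    [3, 0, 0, 0, 0, 0]
  ]
}}

```text
time: 7.35
tool_pos: [0.546, -0.3311, 0.1903]
tool_rot: [0.0, 0.999, 0.033, 0.0]
contact_force: [0.1, 0.3, -5.5]
gripper_width: 0.287
grasp_force: 59.6
```

Call:
{"name": "play_rows", "arguments": {
  "commands": [
    [3, 0, 0, 0, 0, 0],
    [3, 0, 0, 0, 0, 0],
    [3, 0, 0, 0, 0, 0]
  ]
}}

```text
time: 7.6
tool_pos: [0.555, -0.3304, 0.1903]
tool_rot: [-0.0, 0.999, 0.033, -0.0]
contact_force: [-0.4, -0.6, -6.4]
gripper_width: 0.288
grasp_force: 59.6
```

Call:
{"name": "play_rows", "arguments": {
  "commands": [
    [4, 0, 0, 0, 0, 0],
    [4, 0, 0, 0, 0, 0],
    [3, 0, 0, 0, 0, 0],
    [0, 0, 0, 0, 0, 0]
  ]
}}

```text
time: 7.93
tool_pos: [0.5663, -0.3296, 0.1903]
tool_rot: [0.0, 0.999, 0.033, 0.0]
contact_force: [-0.3, -0.2, -5.9]
gripper_width: 0.291
grasp_force: 59.7
```

Call:
{"name": "play_rows", "arguments": {
  "commands": [
    [0, 0, 4, 0, 0, 0],
    [0, 0, 4, 0, 0, 0],
    [0, 0, 4, 0, 0, 0],
    [0, 0, 0, 0, 0, 0]
  ]
}}

```text
time: 8.27
tool_pos: [0.5648, -0.3292, 0.1764]
tool_rot: [-0.001, 0.999, 0.033, -0.001]
contact_force: [-0.3, 0.0, -6.2]
gripper_width: 0.29
grasp_force: 59.6
```

Call:
{"name": "play_rows", "arguments": {
  "commands": [
    [0, 0, 1, 0, 0, 0],
    [0, 0, 1, 0, 0, 0],
    [0, 0, 1, 0, 0, 0],
    [0, 0, 0, 0, 0, 0]
  ]
}}

```text
time: 8.6
tool_pos: [0.5656, -0.3297, 0.1752]
tool_rot: [-0.0, 0.999, 0.033, -0.0]
contact_force: [0.7, 0.1, -5.7]
gripper_width: 0.288
grasp_force: 59.6
```

Call:
{"name": "play_rows", "arguments": {
  "commands": [
    [0, 0, 1, 0, 0, 0],
    [0, 0, 1, 0, 0, 0],
    [0, 0, 0, 0, 0, 0]
  ]
}}

```text
time: 8.85
tool_pos: [0.5656, -0.3297, 0.1731]
tool_rot: [-0.0, 0.999, 0.033, -0.0]
contact_force: [-0.3, 0.4, -6.0]
gripper_width: 0.29
grasp_force: 59.6
```

Call:
{"name": "play_rows", "arguments": {
  "commands": [
    [0, 0, 1, 0, 0, 0],
    [0, 0, 0.5, 0, 0, 0],
    [0, 0, 0, 0, 0, 0]
  ]
}}

```text
time: 9.1
tool_pos: [0.5656, -0.3297, 0.1716]
tool_rot: [-0.0, 0.999, 0.033, -0.0]
contact_force: [0.5, -0.2, -6.2]
gripper_width: 0.287
grasp_force: 59.6
```

Call:
{"name": "play_rows", "arguments": {
  "commands": [
    [0, 0, 0.5, 0, 0, 0],
    [0, 0, 0.5, 0, 0, 0],
    [0, 0, 0, 0, 0, 0]
  ]
}}

```text
time: 9.35
tool_pos: [0.5656, -0.3297, 0.1707]
tool_rot: [-0.0, 0.999, 0.033, -0.0]
contact_force: [0.9, 0.6, -6.1]
gripper_width: 0.291
grasp_force: 59.6
```

Call:
{"name": "play_rows", "arguments": {
  "commands": [
    [0, 0, 0.5, 0, 0, 0],
    [0, 0, 0, 0, 0, 0]
  ]
}}

```text
time: 9.52
tool_pos: [0.5656, -0.3297, 0.1702]
tool_rot: [-0.0, 0.999, 0.033, -0.0]
contact_force: [-0.1, 0.2, -5.4]
gripper_width: 0.288
grasp_force: 59.6
```

Call:
{"name": "play_rows", "arguments": {
  "commands": [
    [0, 0, 0.7, 0, 0, 0],
    [0, 0, 0.7, 0, 0, 0],
    [0, 0, 0, 0, 0, 0]
  ]
}}

```text
time: 9.77
tool_pos: [0.5657, -0.3297, 0.1691]
tool_rot: [-0.0, 0.999, 0.033, 0.0]
contact_force: [-0.3, 0.2, -6.2]
gripper_width: 0.293
grasp_force: 59.9
```

Call:
{"name": "play_rows", "arguments": {
  "commands": [
    [0, 0, 0.6, 0, 0, 0],
    [0, 0, 0.4, 0, 0, 0],
    [0, 0, 0, 0, 0, 0]
  ]
}}

```text
time: 10.02
tool_pos: [0.5658, -0.3298, 0.1689]
tool_rot: [0.0, 0.999, 0.033, 0.0]
contact_force: [-2.3, 2.9, -0.2]
gripper_width: 0.293
grasp_force: 60.2
```

Call:
{"name": "play_rows", "arguments": {
  "commands": [
    [0, 0, 0.5, 0, 0, 0],
    [0, 0, 0, 0, 0, 0]
  ]
}}

```text
time: 10.18
tool_pos: [0.5658, -0.3298, 0.1688]
tool_rot: [0.0, 0.999, 0.033, 0.0]
contact_force: [-4.7, 3.7, 4.3]
gripper_width: 0.295
grasp_force: 60.7
```

Call:
{"name": "play_rows", "arguments": {
  "commands": [
    [0, -0.5, -0.4, 0, 0, 0],
    [0, 0, 0, 0, 0, 0]
  ]
}}

```text
time: 10.35
tool_pos: [0.5659, -0.3294, 0.1685]
tool_rot: [0.0, 0.999, 0.033, 0.0]
contact_force: [-2.4, 2.6, 3.7]
gripper_width: 0.293
grasp_force: 60.5
```

Call:
{"name": "play_rows", "arguments": {
  "commands": [
    [1, 0, 0, 0, 0, 0],
    [1, 0, 0, 0, 0, 0],
    [2, 0, 0, 0, 0, 0],
    [0, 0, 0, 0, 0, 0]
  ]
}}

```text
time: 10.68
tool_pos: [0.5681, -0.3289, 0.1681]
tool_rot: [-0.0, 0.999, 0.033, -0.002]
contact_force: [-8.9, 3.8, 6.6]
gripper_width: 0.292
grasp_force: 61.1
```

Call:
{"name": "play_rows", "arguments": {
  "commands": [
    [0, -0.5, -0.8, 0, 0, 0],
    [0, 0, 0, 0, 0, 0]
  ]
}}

```text
time: 10.85
tool_pos: [0.5681, -0.3289, 0.1681]
tool_rot: [0.0, 0.999, 0.033, -0.002]
contact_force: [-7.6, 1.0, 3.1]
gripper_width: 0.29
grasp_force: 60.6
```

Call:
{"name": "play_rows", "arguments": {
  "commands": [
    [1, 0, 0, 0, 0, 0],
    [2, 0, 0, 0, 0, 0],
    [2, 0, 0, 0, 0, 0],
    [0, 0, 0, 0, 0, 0]
  ]
}}

```text
time: 11.18
tool_pos: [0.5735, -0.3285, 0.1682]
tool_rot: [0.0, 0.999, 0.033, -0.002]
contact_force: [-6.1, 1.9, 2.5]
gripper_width: 0.292
grasp_force: 60.6
```

Call:
{"name": "play_rows", "arguments": {
  "commands": [
    [2, -0.2, -0.4, 0, 0, 0],
    [3, 0, 0, 0, 0, 0],
    [3, 0, 0, 0, 0, 0],
    [2, 0, 0, 0, 0, 0]
  ]
}}

```text
time: 11.52
tool_pos: [0.5834, -0.3278, 0.1682]
tool_rot: [0.0, 0.999, 0.033, -0.002]
contact_force: [-6.2, 0.0, 1.2]
gripper_width: 0.288
grasp_force: 60.4
```

Call:
{"name": "play_rows", "arguments": {
  "commands": [
    [3, 0, 0, 0, 0, 0],
    [3, 0, 0, 0, 0, 0],
    [3, 0, 0, 0, 0, 0],
    [2, 0, 0, 0, 0, 0]
  ]
}}

```text
time: 11.85
tool_pos: [0.5944, -0.3271, 0.1682]
tool_rot: [0.0, 0.999, 0.033, -0.002]
contact_force: [-7.0, -0.1, 1.7]
gripper_width: 0.292
grasp_force: 60.4
```

Call:
{"name": "play_rows", "arguments": {
  "commands": [
    [3, 0, -0.1, 0, 0, 0],
    [3, 0, 0, 0, 0, 0],
    [3, 0, 0, 0, 0, 0],
    [2, 0, 0, 0, 0, 0]
  ]
}}

```text
time: 12.18
tool_pos: [0.6054, -0.3263, 0.1682]
tool_rot: [0.0, 0.999, 0.033, -0.002]
contact_force: [-7.4, 0.4, 1.3]
gripper_width: 0.293
grasp_force: 60.4
```

Call:
{"name": "play_rows", "arguments": {
  "commands": [
    [1.5, 0, 0, 0, 0, 0],
    [1.5, 0, 0, 0, 0, 0],
    [1, 0, 0, 0, 0, 0],
    [1, 0, 0, 0, 0, 0]
  ]
}}

```text
time: 12.52
tool_pos: [0.6101, -0.326, 0.1682]
tool_rot: [0.0, 0.999, 0.033, -0.002]
contact_force: [-5.6, -0.4, 1.4]
gripper_width: 0.289
grasp_force: 60.4
```

Call:
{"name": "play_rows", "arguments": {
  "commands": [
    [1, 0, 0, 0, 0, 0],
    [1, 0, 0, 0, 0, 0]
  ]
}}

```text
time: 12.68
tool_pos: [0.6121, -0.3259, 0.1682]
tool_rot: [0.0, 0.999, 0.033, -0.002]
contact_force: [-7.0, 0.3, 1.1]
gripper_width: 0.288
grasp_force: 60.4
```

Call:
{"name": "play_rows", "arguments": {
  "commands": [
    [1, 0, 0, 0, 0, 0],
    [1, 0, 0, 0, 0, 0]
  ]
}}

```text
time: 12.85
tool_pos: [0.6141, -0.3258, 0.1682]
tool_rot: [0.0, 0.999, 0.033, -0.002]
contact_force: [-5.7, 0.2, 1.5]
gripper_width: 0.293
grasp_force: 60.4
```

Call:
{"name": "play_rows", "arguments": {
  "commands": [
    [1, 0, 0, 0, 0, 0],
    [1, 0, 0, 0, 0, 0]
  ]
}}

```text
time: 13.02
tool_pos: [0.6161, -0.3256, 0.1682]
tool_rot: [0.0, 0.999, 0.033, -0.002]
contact_force: [-7.2, 0.5, 1.5]
gripper_width: 0.291
grasp_force: 60.4
```

Call:
{"name": "play_rows", "arguments": {
  "commands": [
    [1, 0, 0, 0, 0, 0],
    [1, 0, 0, 0, 0, 0]
  ]
}}

```text
time: 13.18
tool_pos: [0.6181, -0.3255, 0.1682]
tool_rot: [0.0, 0.999, 0.033, -0.002]
contact_force: [-6.3, 1.2, 1.0]
gripper_width: 0.292
grasp_force: 60.4
```

Call:
{"name": "play_rows", "arguments": {
  "commands": [
    [1, 0, 0, 0, 0, 0],
    [0.5, 0, 0, 0, 0, 0]
  ]
}}

```text
time: 13.35
tool_pos: [0.6196, -0.3254, 0.1682]
tool_rot: [0.0, 0.999, 0.033, -0.002]
contact_force: [-6.7, -0.6, 1.4]
gripper_width: 0.289
grasp_force: 60.4
```

Call:
{"name": "play_rows", "arguments": {
  "commands": [
    [0.7, 0, 0, 0, 0, 0],
    [0.7, 0, 0, 0, 0, 0]
  ]
}}

```text
time: 13.52
tool_pos: [0.621, -0.3253, 0.1682]
tool_rot: [0.0, 0.999, 0.033, -0.002]
contact_force: [-6.4, -0.6, 1.6]
gripper_width: 0.286
grasp_force: 60.4
```

Call:
{"name": "play_rows", "arguments": {
  "commands": [
    [0.7, 0, 0, 0, 0, 0],
    [0.7, 0, 0, 0, 0, 0]
  ]
}}

```text
time: 13.68
tool_pos: [0.6223, -0.3252, 0.1682]
tool_rot: [0.0, 0.999, 0.033, -0.002]
contact_force: [-6.4, 0.4, 0.7]
gripper_width: 0.289
grasp_force: 60.4
```

Call:
{"name": "play_rows", "arguments": {
  "commands": [
    [0.7, 0, 0, 0, 0, 0],
    [0.7, 0, 0, 0, 0, 0]
  ]
}}

```text
time: 13.85
tool_pos: [0.6237, -0.3251, 0.1683]
tool_rot: [0.0, 0.999, 0.033, -0.002]
contact_force: [-9.4, 0.9, 1.2]
gripper_width: 0.294
grasp_force: 60.4
```

Call:
{"name": "play_rows", "arguments": {
  "commands": [
    [0.7, 0, 0, 0, 0, 0],
    [0.7, 0, 0, 0, 0, 0]
  ]
}}

```text
time: 14.02
tool_pos: [0.6238, -0.3251, 0.1682]
tool_rot: [-0.0, 0.999, 0.033, -0.004]
contact_force: [-14.6, 1.1, 4.6]
gripper_width: 0.288
grasp_force: 60.8
```

Call:
{"name": "play_rows", "arguments": {
  "commands": [
    [0.7, 0, 0, 0, 0, 0],
    [0.7, 0, 0, 0, 0, 0]
  ]
}}

```text
time: 14.18
tool_pos: [0.6238, -0.3251, 0.1682]
tool_rot: [-0.001, 0.999, 0.033, -0.006]
contact_force: [-18.5, 1.4, 6.9]
gripper_width: 0.292
grasp_force: 61.1
```

Run:
```python
from h import *
g=grab('side')
cv2.imwrite('pics/c5.png',cv2.resize(g['image'][90:200,165:265],(720,600)[:1]+(600,),interpolation=cv2.INTER_CUBIC)[...,::-1])
```

```text
(no output)
```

View pics/c5.png

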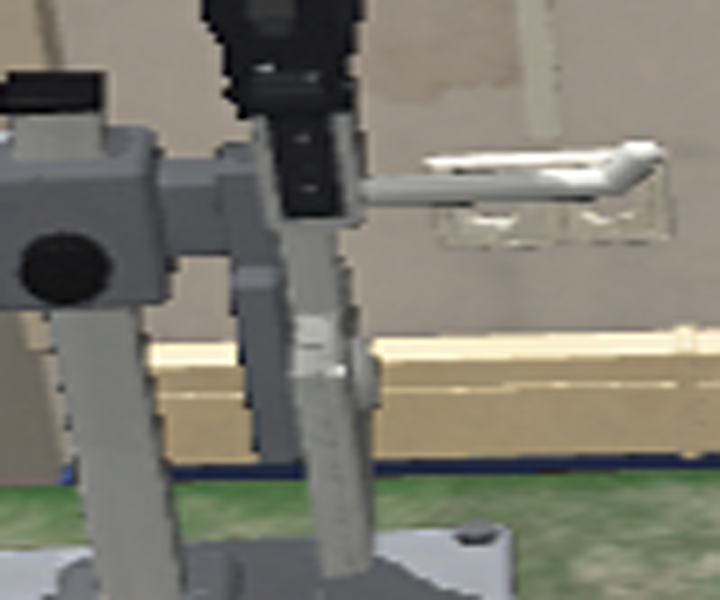

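Side crop: the plate's rear edge runs (285,225)→(325,575), close against the arm's lower plate edge (280,270)→(300,460). A ray check will tell home from sitting on the boss.

Run:
```python
from h import *
g=grab('side');R=np.array(g['R']);c=-R.T@np.array(g['t'])
def ry(u,v,y):
    u=165+u/7.2;v=90+v/5.4545
    d=R.T@np.array([(u-g['cx'])/g['fx'],(v-g['cy'])/g['fy'],1]);return c+d*(y-c[1])/d[1]
print('slab rear bottom',ry(323,575,-.2855),'slab rear top',ry(292,375,-.2855),'slab front bottom',ry(372,570,-.2855))
print('arm plate edge bottom near',ry(300,460,-.3145),ry(285,300,-.3145),'boss? front',ry(377,385,-.3255))
print('lug rear', ry(285,260,-.3125),'tip end',ry(662,160,-.3305),manip.state()['tool_pos'])
```

```text
slab rear bottom [ 0.6293412  -0.2855      0.04941996] slab rear top [ 0.62973645 -0.2855      0.11859657] slab front bottom [ 0.61782056 -0.2855      0.05075478]
arm plate edge bottom near [ 0.63485366 -0.3145      0.07385989] [ 0.63290429 -0.3145      0.1289465 ] boss? front [ 0.61577453 -0.3255      0.09364075]
lug rear [ 0.63131676 -0.3125      0.14306918] tip end [ 0.54538206 -0.3305      0.16427365] [ 0.62378921 -0.32507433  0.16824617]
```

Call:
{"name": "play_rows", "arguments": {
  "commands": [
    [-1.2, 0, -0.3, 0, 0, 0],
    [0, 0, 0, 0, 0, 0]
  ]
}}

```text
time: 14.45
tool_pos: [0.6237, -0.3251, 0.1682]
tool_rot: [-0.0, 0.999, 0.033, -0.004]
contact_force: [-11.2, -0.4, 3.0]
gripper_width: 0.289
grasp_force: 60.6
```

Call:
{"name": "play_rows", "arguments": {
  "commands": [
    [0, 0, 0, 0, 0, 0],
    [0, 0, 0, 0, 0, 0],
    [0, 0, 0, 0, 0, 0],
    [0, 0, 0, 0, 0, 0]
  ],
  "hand": 60
}}

```text
time: 14.78
tool_pos: [0.6274, -0.3247, 0.1697]
tool_rot: [0.0, 0.999, 0.033, 0.001]
contact_force: [0.3, -0.1, 1.4]
gripper_width: 0.7
grasp_force: 0.0
```

Run:
```python
from h import *
g=grab('side')
a=cv2.resize(g['image'][90:200,165:265],(545,600),interpolation=cv2.INTER_CUBIC)
cv2.imwrite('pics/c6.png',a[...,::-1])
print(manip.state()['tool_pos'],manip.state()['tool_rot'])
```

```text
[ 0.62734319 -0.32460626  0.16972557] [3.46154924e-04 9.99446791e-01 3.32507181e-02 6.17774650e-04]
```

View pics/c6.png

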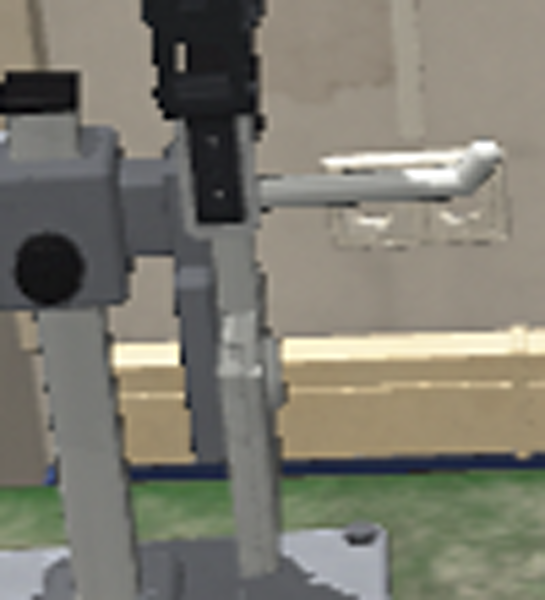

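Side crop: plate released, rear face flush along the arm (slab bottom swung in to col 240), hanging upright on the hook. Now fetching the medium plate (rack slot nearest the robot).

Call:
{"name": "play_rows", "arguments": {
  "commands": [
    [0, 0, -8, 0, 0, 0],
    [0, 0, -20, 0, 0, 0],
    [0, 0, -30, 0, 0, 0],
    [0, 0, -30, 0, 0, 0],
    [0, 0, -27, 0, 0, 0]
  ]
}}

```text
time: 15.25
tool_pos: [0.6271, -0.3245, 0.2871]
tool_rot: [0.001, 0.999, 0.033, 0.001]
contact_force: [-0.1, 0.4, 0.2]
gripper_width: 0.704
grasp_force: 0.0
```

Call:
{"name": "play_rows", "arguments": {
  "commands": [
    [0, 0, 0, 0, 0, 4],
    [0, 0, 0, 0, 0, 4],
    [0, 0, 0, 0, 0, 4],
    [0, 0, 0, 0, 0, 3.6],
    [-22.5, 1.7, 0, 0, 0, 0]
  ]
}}

```text
time: 15.67
tool_pos: [0.6063, -0.3216, 0.2846]
tool_rot: [0.0, 0.995, -0.103, 0.001]
contact_force: [-1.3, -0.0, 0.3]
gripper_width: 0.697
grasp_force: 0.0
```

Call:
{"name": "play_rows", "arguments": {
  "commands": [
    [-22.5, 1.7, 0, 0, 0, 0],
    [-22.5, 1.7, 0, 0, 0, 0],
    [-22.5, 1.7, 0, 0, 0, 0],
    [-22.5, 1.7, 0, 0, 0, 0],
    [-22.5, 1.7, 0, 0, 0, 0]
  ]
}}

```text
time: 16.08
tool_pos: [0.4918, -0.3067, 0.2853]
tool_rot: [0.0, 0.995, -0.103, 0.001]
contact_force: [0.9, 0.1, 0.7]
gripper_width: 0.702
grasp_force: 0.0
```

Call:
{"name": "play_rows", "arguments": {
  "commands": [
    [-22.5, 1.7, 0, 0, 0, 0],
    [-22.5, 1.7, 0, 0, 0, 0],
    [-22.5, 1.7, 0, 0, 0, 0],
    [-22.5, 1.7, 0, 0, 0, 0],
    [-22.5, 1.7, 0, 0, 0, 0]
  ]
}}

```text
time: 16.5
tool_pos: [0.3799, -0.292, 0.2853]
tool_rot: [0.001, 0.995, -0.103, 0.001]
contact_force: [0.6, 0.0, 0.3]
gripper_width: 0.701
grasp_force: 0.0
```

Call:
{"name": "play_rows", "arguments": {
  "commands": [
    [-22.5, 1.7, 0, 0, 0, 0],
    [0, 0, 0, 0, 0, 0],
    [0, 0, 0, 0, 0, 0],
    [0, 0, 0, 0, 0, 0]
  ]
}}

```text
time: 16.83
tool_pos: [0.3588, -0.2894, 0.2852]
tool_rot: [0.0, 0.995, -0.103, 0.001]
contact_force: [-0.0, -0.5, -0.7]
gripper_width: 0.699
grasp_force: 0.0
```

Call:
{"name": "play_rows", "arguments": {
  "commands": [
    [0, 0, 25, 0, 0, 0],
    [0, 0, 25, 0, 0, 0],
    [0, 0, 25, 0, 0, 0],
    [0, 0, 25, 0, 0, 0],
    [0, 0, 10, 0, 0, 0]
  ]
}}

```text
time: 17.25
tool_pos: [0.3577, -0.2877, 0.1706]
tool_rot: [-0.002, 0.995, -0.102, -0.002]
contact_force: [-0.6, 0.7, -0.2]
gripper_width: 0.708
grasp_force: 0.0
```

Call:
{"name": "play_rows", "arguments": {
  "commands": [
    [0, 0, 12, 0, 0, 0],
    [0, 0, 12, 0, 0, 0],
    [0, 0, 10, 0, 0, 0],
    [0, 0, 10, 0, 0, 0],
    [0, 0, 0, 0, 0, 0]
  ]
}}

```text
time: 17.67
tool_pos: [0.3577, -0.2885, 0.1285]
tool_rot: [-0.001, 0.995, -0.103, -0.001]
contact_force: [-0.4, 0.6, -0.3]
gripper_width: 0.7
grasp_force: 0.0
```

Call:
{"name": "play_rows", "arguments": {
  "commands": [
    [0, 0, 0, 0, 0, 0]
  ]
}}

```text
time: 17.75
tool_pos: [0.3582, -0.2892, 0.1302]
tool_rot: [-0.0, 0.995, -0.103, -0.0]
contact_force: [0.2, 0.1, 0.3]
gripper_width: 0.704
grasp_force: 0.0
```

Run:
```python
from h import *
g=grab('side');cv2.imwrite('pics/c7.png',cv2.resize(g['image'][90:220,180:430],(800,416),interpolation=cv2.INTER_CUBIC)[...,::-1])
print(manip.state()['tool_pos'])
```

```text
[ 0.35853888 -0.28953068  0.13089377]
```

View pics/c7.png

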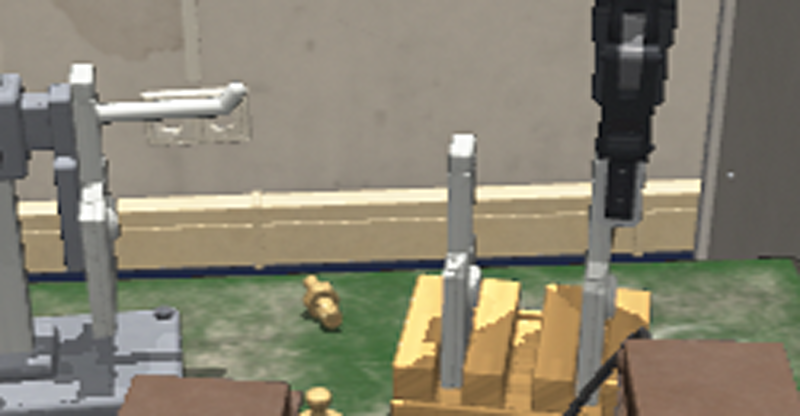

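Side crop: the wide plate hangs flush on the arm (lug at col 83). The finger pad (602–642) is about 5 mm forward of the medium lug (590–613) after perspective, as planned. Gripping.

Call:
{"name": "play_rows", "arguments": {
  "commands": [
    [0, 0, 0, 0, 0, 0],
    [0, 0, 0, 0, 0, 0],
    [0, 0, 0, 0, 0, 0],
    [0, 0, 0, 0, 0, 0]
  ],
  "hand": 15
}}

```text
time: 18.13
tool_pos: [0.3588, -0.2894, 0.1314]
tool_rot: [0.0, 0.995, -0.103, 0.001]
contact_force: [0.0, 1.2, 3.8]
gripper_width: 0.29
grasp_force: 59.1
```

Call:
{"name": "play_rows", "arguments": {
  "commands": [
    [0, 0, -4, 0, 0, 0],
    [0, 0, -8, 0, 0, 0],
    [0, 0, -12, 0, 0, 0],
    [0, 0, -15, 0, 0, 0],
    [0, 0, -15, 0, 0, 0]
  ]
}}

```text
time: 18.55
tool_pos: [0.3578, -0.2889, 0.1851]
tool_rot: [-0.0, 0.995, -0.103, -0.001]
contact_force: [0.5, 0.4, -4.5]
gripper_width: 0.289
grasp_force: 59.3
```

Call:
{"name": "play_rows", "arguments": {
  "commands": [
    [0, 0, -20, 0, 0, 0],
    [0, 0, -20, 0, 0, 0],
    [0, 0, -20, 0, 0, 0],
    [0, 0, -20, 0, 0, 0],
    [0, 0, -14, 0, 0, 0]
  ]
}}

```text
time: 18.97
tool_pos: [0.3584, -0.2895, 0.2813]
tool_rot: [0.001, 0.995, -0.103, 0.001]
contact_force: [-0.1, -0.1, -4.5]
gripper_width: 0.287
grasp_force: 59.4
```

Call:
{"name": "play_rows", "arguments": {
  "commands": [
    [0, 0, 0, 0, 0, -4],
    [0, 0, 0, 0, 0, -4],
    [0, 0, 0, 0, 0, -4],
    [0, 0, 0, 0, 0, -3.6],
    [0, 0, 0, 0, 0, 0]
  ]
}}

```text
time: 19.38
tool_pos: [0.3581, -0.2891, 0.2785]
tool_rot: [-0.0, 0.999, 0.034, -0.0]
contact_force: [0.0, 0.2, -5.0]
gripper_width: 0.292
grasp_force: 59.3
```

Call:
{"name": "play_rows", "arguments": {
  "commands": [
    [0, 0, 0, 0, 0, 0],
    [0, 0, 0, 0, 0, 0]
  ]
}}

```text
time: 19.55
tool_pos: [0.3582, -0.2892, 0.2784]
tool_rot: [-0.0, 0.999, 0.032, -0.0]
contact_force: [0.5, 0.2, -4.4]
gripper_width: 0.286
grasp_force: 59.3
```

Call:
{"name": "play_rows", "arguments": {
  "commands": [
    [18.7, 6.6, 0, 0, 0, 0],
    [18.7, 6.6, 0, 0, 0, 0],
    [18.7, 6.6, 0, 0, 0, 0],
    [18.7, 6.6, 0, 0, 0, 0],
    [18.7, 6.6, 0, 0, 0, 0]
  ]
}}

```text
time: 19.97
tool_pos: [0.4546, -0.3162, 0.2782]
tool_rot: [-0.0, 0.999, 0.033, -0.0]
contact_force: [-0.4, -0.5, -4.6]
gripper_width: 0.29
grasp_force: 59.5
```

Call:
{"name": "play_rows", "arguments": {
  "commands": [
    [18.7, 6.7, 0, 0, 0, 0],
    [18.7, 6.7, 0, 0, 0, 0],
    [18.7, 6.7, 0, 0, 0, 0],
    [0, 0, 20, 0, 0, 0],
    [0, 0, 20, 0, 0, 0]
  ]
}}

```text
time: 20.38
tool_pos: [0.5128, -0.3332, 0.2396]
tool_rot: [0.001, 0.999, 0.033, 0.001]
contact_force: [0.3, -0.0, -4.9]
gripper_width: 0.287
grasp_force: 59.5
```

Call:
{"name": "play_rows", "arguments": {
  "commands": [
    [0, 0, 20, 0, 0, 0],
    [0, 0, 20, 0, 0, 0],
    [0, 0, 8, 0, 0, 0],
    [0, 0, 0, 0, 0, 0],
    [0, 0, 0, 0, 0, 0]
  ]
}}

```text
time: 20.8
tool_pos: [0.5111, -0.3323, 0.1904]
tool_rot: [-0.0, 0.999, 0.033, -0.0]
contact_force: [-0.2, -0.8, -3.9]
gripper_width: 0.29
grasp_force: 59.5
```

Call:
{"name": "play_rows", "arguments": {
  "commands": [
    [0, 0, 0, 0, 0, 0],
    [0, 0, 0, 0, 0, 0]
  ]
}}

```text
time: 20.97
tool_pos: [0.5119, -0.333, 0.1927]
tool_rot: [0.001, 0.999, 0.033, 0.001]
contact_force: [0.2, 0.1, -4.3]
gripper_width: 0.29
grasp_force: 59.5
```

Call:
{"name": "play_rows", "arguments": {
  "commands": [
    [4, -0.3, 0, 0, 0, 0],
    [4, 0, 0, 0, 0, 0],
    [4, 0, 0, 0, 0, 0],
    [4, 0, 0, 0, 0, 0],
    [2, 0, 0, 0, 0, 0]
  ]
}}

```text
time: 21.38
tool_pos: [0.5297, -0.3307, 0.1905]
tool_rot: [0.0, 0.999, 0.033, 0.0]
contact_force: [-0.6, -0.0, -4.3]
gripper_width: 0.285
grasp_force: 59.5
```

Call:
{"name": "play_rows", "arguments": {
  "commands": [
    [3, 0, 0, 0, 0, 0],
    [3, 0, 0, 0, 0, 0],
    [3, 0, 0, 0, 0, 0]
  ]
}}

```text
time: 21.63
tool_pos: [0.5383, -0.3302, 0.1903]
tool_rot: [-0.0, 0.999, 0.033, -0.0]
contact_force: [0.3, -0.6, -4.6]
gripper_width: 0.289
grasp_force: 59.5
```

Call:
{"name": "play_rows", "arguments": {
  "commands": [
    [3, 0, 0, 0, 0, 0],
    [3, 0, 0, 0, 0, 0],
    [3, 0, 0, 0, 0, 0],
    [3, 0, 0, 0, 0, 0]
  ]
}}

```text
time: 21.97
tool_pos: [0.5503, -0.3294, 0.1904]
tool_rot: [-0.0, 0.999, 0.033, -0.0]
contact_force: [0.4, -0.3, -3.5]
gripper_width: 0.291
grasp_force: 59.5
```

Call:
{"name": "play_rows", "arguments": {
  "commands": [
    [3, 0, 0, 0, 0, 0],
    [3, 0, 0, 0, 0, 0],
    [4, 0, 0, 0, 0, 0],
    [4, 0, 0, 0, 0, 0],
    [0, 0, 0, 0, 0, 0]
  ]
}}

```text
time: 22.38
tool_pos: [0.5647, -0.3284, 0.1905]
tool_rot: [0.0, 0.999, 0.033, 0.0]
contact_force: [0.9, -0.5, -3.8]
gripper_width: 0.288
grasp_force: 59.5
```

Call:
{"name": "play_rows", "arguments": {
  "commands": [
    [0, 0, 4, 0, 0, 0],
    [0, 0, 4, 0, 0, 0],
    [0, 0, 4, 0, 0, 0],
    [0, 0, 4, 0, 0, 0],
    [0, 0, 0, 0, 0, 0]
  ]
}}

```text
time: 22.8
tool_pos: [0.5631, -0.328, 0.1726]
tool_rot: [-0.001, 0.999, 0.033, -0.001]
contact_force: [-1.2, -0.1, -4.0]
gripper_width: 0.286
grasp_force: 59.5
```

Call:
{"name": "play_rows", "arguments": {
  "commands": [
    [0, 0, 0, 0, 0, 0],
    [0, 0, 0, 0, 0, 0]
  ]
}}

```text
time: 22.97
tool_pos: [0.5639, -0.3285, 0.1744]
tool_rot: [-0.0, 0.999, 0.033, -0.0]
contact_force: [0.1, 0.6, -4.1]
gripper_width: 0.287
grasp_force: 59.5
```

Call:
{"name": "play_rows", "arguments": {
  "commands": [
    [0, 0.3, 1, 0, 0, 0],
    [0, 0, 1, 0, 0, 0],
    [0, 0, 1, 0, 0, 0],
    [0, 0, 0.5, 0, 0, 0]
  ]
}}

```text
time: 23.3
tool_pos: [0.5639, -0.3288, 0.1708]
tool_rot: [-0.0, 0.999, 0.033, -0.0]
contact_force: [0.1, -0.7, -4.9]
gripper_width: 0.288
grasp_force: 59.5
```

Call:
{"name": "play_rows", "arguments": {
  "commands": [
    [0, 0, 0.5, 0, 0, 0],
    [0, 0, 0.5, 0, 0, 0],
    [0, 0, 0, 0, 0, 0]
  ]
}}

```text
time: 23.55
tool_pos: [0.5639, -0.3288, 0.1698]
tool_rot: [-0.0, 0.999, 0.033, -0.0]
contact_force: [-0.6, 0.1, -4.0]
gripper_width: 0.288
grasp_force: 59.5
```

Call:
{"name": "play_rows", "arguments": {
  "commands": [
    [0, 0, 0.4, 0, 0, 0],
    [0, 0, 0.4, 0, 0, 0],
    [0, 0, 0, 0, 0, 0]
  ]
}}

```text
time: 23.8
tool_pos: [0.5639, -0.3287, 0.169]
tool_rot: [-0.0, 0.999, 0.033, -0.0]
contact_force: [-0.6, 0.4, -4.5]
gripper_width: 0.287
grasp_force: 59.5
```

Call:
{"name": "play_rows", "arguments": {
  "commands": [
    [0, 0, 0.4, 0, 0, 0],
    [0, 0, 0.4, 0, 0, 0],
    [0, 0, 0, 0, 0, 0]
  ]
}}

```text
time: 24.05
tool_pos: [0.5639, -0.3288, 0.1682]
tool_rot: [-0.0, 0.999, 0.033, -0.0]
contact_force: [0.3, 0.6, -4.1]
gripper_width: 0.289
grasp_force: 59.5
```

Call:
{"name": "play_rows", "arguments": {
  "commands": [
    [0, 0, 0.4, 0, 0, 0],
    [0, 0, 0, 0, 0, 0]
  ]
}}

```text
time: 24.22
tool_pos: [0.564, -0.3289, 0.168]
tool_rot: [0.0, 0.999, 0.033, 0.0]
contact_force: [0.7, -0.3, -3.9]
gripper_width: 0.29
grasp_force: 59.6
```

Call:
{"name": "play_rows", "arguments": {
  "commands": [
    [0, 0, 0.4, 0, 0, 0],
    [0, 0, 0, 0, 0, 0]
  ]
}}

```text
time: 24.38
tool_pos: [0.5641, -0.3289, 0.168]
tool_rot: [0.0, 0.999, 0.033, 0.0]
contact_force: [-1.1, 0.4, -2.0]
gripper_width: 0.291
grasp_force: 59.7
```

Call:
{"name": "play_rows", "arguments": {
  "commands": [
    [1, 0, 0.4, 0, 0, 0],
    [1, 0, 0, 0, 0, 0],
    [2, 0, 0, 0, 0, 0],
    [0, 0, 0, 0, 0, 0]
  ]
}}

```text
time: 24.72
tool_pos: [0.5677, -0.3287, 0.1679]
tool_rot: [0.0, 0.999, 0.033, -0.0]
contact_force: [-4.5, 0.2, 1.4]
gripper_width: 0.287
grasp_force: 60.2
```

Call:
{"name": "play_rows", "arguments": {
  "commands": [
    [2, 0, 0, 0, 0, 0],
    [2, 0, 0, 0, 0, 0],
    [3, 0, 0, 0, 0, 0],
    [3, 0, 0, 0, 0, 0]
  ]
}}

```text
time: 25.05
tool_pos: [0.5773, -0.3281, 0.1678]
tool_rot: [0.0, 0.999, 0.033, -0.001]
contact_force: [-5.7, 0.2, 2.9]
gripper_width: 0.286
grasp_force: 60.3
```

Call:
{"name": "play_rows", "arguments": {
  "commands": [
    [3, 0, -0.3, 0, 0, 0],
    [3, 0, 0, 0, 0, 0],
    [3, 0, 0, 0, 0, 0],
    [2, 0, 0, 0, 0, 0]
  ]
}}

```text
time: 25.38
tool_pos: [0.5888, -0.3273, 0.1678]
tool_rot: [0.0, 0.999, 0.033, -0.001]
contact_force: [-5.2, 0.9, 1.3]
gripper_width: 0.289
grasp_force: 60.2
```

Call:
{"name": "play_rows", "arguments": {
  "commands": [
    [2, 0, 0, 0, 0, 0],
    [2, 0, 0, 0, 0, 0],
    [2, 0, 0, 0, 0, 0],
    [2, 0, 0, 0, 0, 0]
  ]
}}

```text
time: 25.72
tool_pos: [0.5965, -0.3268, 0.1678]
tool_rot: [0.0, 0.999, 0.033, -0.001]
contact_force: [-5.7, 0.9, 2.6]
gripper_width: 0.291
grasp_force: 60.2
```

Call:
{"name": "play_rows", "arguments": {
  "commands": [
    [1, 0, 0, 0, 0, 0],
    [1, 0, 0, 0, 0, 0],
    [1, 0, 0, 0, 0, 0]
  ]
}}

```text
time: 25.97
tool_pos: [0.5995, -0.3266, 0.1678]
tool_rot: [0.0, 0.999, 0.033, -0.001]
contact_force: [-6.1, -0.1, 2.5]
gripper_width: 0.291
grasp_force: 60.2
```

Call:
{"name": "play_rows", "arguments": {
  "commands": [
    [1, 0, 0, 0, 0, 0],
    [1, 0, 0, 0, 0, 0]
  ]
}}

```text
time: 26.13
tool_pos: [0.6015, -0.3264, 0.1678]
tool_rot: [0.0, 0.999, 0.033, -0.001]
contact_force: [-6.1, 0.7, 1.4]
gripper_width: 0.291
grasp_force: 60.2
```

Call:
{"name": "play_rows", "arguments": {
  "commands": [
    [1, 0, 0, 0, 0, 0],
    [1, 0, 0, 0, 0, 0]
  ]
}}

```text
time: 26.3
tool_pos: [0.6035, -0.3263, 0.1678]
tool_rot: [0.0, 0.999, 0.033, -0.001]
contact_force: [-6.6, 0.6, 1.2]
gripper_width: 0.287
grasp_force: 60.2
```

Call:
{"name": "play_rows", "arguments": {
  "commands": [
    [1, 0, 0, 0, 0, 0],
    [0.5, 0, 0, 0, 0, 0]
  ]
}}

```text
time: 26.47
tool_pos: [0.605, -0.3262, 0.1678]
tool_rot: [0.0, 0.999, 0.033, -0.001]
contact_force: [-5.7, 0.0, 0.7]
gripper_width: 0.29
grasp_force: 60.2
```

Call:
{"name": "play_rows", "arguments": {
  "commands": [
    [0.7, 0, 0, 0, 0, 0],
    [0.7, 0, 0, 0, 0, 0]
  ]
}}

```text
time: 26.63
tool_pos: [0.6064, -0.3261, 0.1678]
tool_rot: [0.0, 0.999, 0.033, -0.001]
contact_force: [-6.0, 0.5, 1.8]
gripper_width: 0.286
grasp_force: 60.2
```

Call:
{"name": "play_rows", "arguments": {
  "commands": [
    [0.7, 0, 0, 0, 0, 0],
    [0.7, 0, 0, 0, 0, 0]
  ]
}}

```text
time: 26.8
tool_pos: [0.6074, -0.326, 0.1678]
tool_rot: [-0.0, 0.999, 0.033, -0.001]
contact_force: [-9.0, 0.2, 4.3]
gripper_width: 0.292
grasp_force: 60.4
```

Call:
{"name": "play_rows", "arguments": {
  "commands": [
    [0.7, 0, 0, 0, 0, 0],
    [0.7, 0, 0, 0, 0, 0]
  ]
}}

```text
time: 26.97
tool_pos: [0.6075, -0.326, 0.1678]
tool_rot: [-0.0, 0.999, 0.033, -0.003]
contact_force: [-13.3, 1.2, 6.7]
gripper_width: 0.293
grasp_force: 60.7
```

Run:
```python
from h import *
g=grab('side');a=cv2.cvtColor(g['image'],cv2.COLOR_RGB2HSV)
np.set_printoptions(linewidth=250)
for z in(.06,.075,.1): 
    for n,x,y in(('wide rear',.6293,-.2855),('wide front',.6175,-.2855),('med rear',.6178,-.293),('med front',.606,-.293)): print(n,np.round(proj(g,(x,y,z)),1),end=' ')
    r=int(proj(g,(.61,-.29,z))[1]);print('\nrow',r,'V',a[r,205:232,2],'S',a[r,205:232,1])
```

```text
wide rear [209.3 190. ] wide front [216.4 189.8] med rear [216.5 187.5] med front [223.6 187.2] 
row 188 V [114 113 110 118 126 126 121 117 125 122 109 117 126 125 128 125 125 110 130 188 185 183 169  98  62  86  83] S [16 18 12  4  6  8  4 11  8 10  9  7  8  8  8  8 10  9 12 16 17 15 17 13 16 18 15]
wide rear [208.4 182.2] wide front [215.6 182. ] med rear [215.7 179.7] med front [222.8 179.5] 
row 180 V [112 113 122 130 128 125 118 125 123 106 104 127 125 126 125 128 116  89  99 127 122 120 119 120 121 123 125] S [100  93  46   6   8   8   9   8   8  10   7   8  10  10   8   6   9  14  52  74  75  77  84  85  82  73  73]
wide rear [207.  168.9] wide front [214.2 168.7] med rear [214.4 166.5] med front [221.6 166.2] 
row 167 V [ 90 121 132 130 127 121 124 112 101 127 129 128 130 131 129 108  72 104 161 157 157 158 157 159 156 155 155] S [11  4 10 10  8 11  8  9  8  8  8  4  6 10 10  7  4 47 79 76 76 77 76 77 77 74 76]
```

Edge profile: the two plates fill 207.5–222.5 with one thin seam, which matches faces meeting (a 5 mm gap would add 3 px). Releasing.

Call:
{"name": "play_rows", "arguments": {
  "commands": [
    [-0.6, 0, -0.3, 0, 0, 0],
    [0, 0, 0, 0, 0, 0]
  ]
}}

```text
time: 27.18
tool_pos: [0.6074, -0.326, 0.1678]
tool_rot: [-0.0, 0.999, 0.033, -0.002]
contact_force: [-9.8, 1.2, 2.6]
gripper_width: 0.29
grasp_force: 60.3
```

Call:
{"name": "play_rows", "arguments": {
  "commands": [
    [0, 0, 0, 0, 0, 0],
    [0, 0, 0, 0, 0, 0],
    [0, 0, 0, 0, 0, 0],
    [0, 0, 0, 0, 0, 0]
  ],
  "hand": 60
}}

```text
time: 27.52
tool_pos: [0.6097, -0.3259, 0.1683]
tool_rot: [0.0, 0.999, 0.033, 0.001]
contact_force: [0.4, 0.2, 0.3]
gripper_width: 0.697
grasp_force: 0.0
```

Run:
```python
from h import *
g=grab('side');a=cv2.cvtColor(g['image'],cv2.COLOR_RGB2HSV)
np.set_printoptions(linewidth=250)
for r in(188,180,167): print(r,a[r,205:230,2],a[r,205:230,1])
```

```text
188 [114 113 112 120 126 125 123 121 126 117 106 127 125 126 127 123 123 112 146 188 184 183 169  98  63] [13 16 14  6  6  6  6  6  8  9  7  8  6  8  8  8  8  5 16 16 15 15 17 16 20]
180 [112 115 124 129 129 125 120 127 120 108 118 126 126 125 125 128 108  82 107 127 122 121 120 120 121] [102  86  33   6  10   8   9   8   6   9  11   8   8   8   6   8   7  22  62  76  75  78  83  85  80]
167 [ 90 121 131 129 128 122 124 110  97 127 129 128 127 127 128 105  65  94 162 157 157 158 157 158 156] [ 8  6  8  8  8  8  8  9  8  8  8  6  6  8  8  5  8 57 79 78 76 77 76 77 75]
```

Call:
{"name": "play_rows", "arguments": {
  "commands": [
    [0, 0, -8, 0, 0, 0],
    [0, 0, -20, 0, 0, 0],
    [0, 0, -30, 0, 0, 0],
    [0, 0, -30, 0, 0, 0],
    [0, 0, -29, 0, 0, 0]
  ]
}}

```text
time: 27.98
tool_pos: [0.6091, -0.3257, 0.2868]
tool_rot: [0.0, 0.999, 0.033, 0.0]
contact_force: [0.9, 0.1, 0.5]
gripper_width: 0.703
grasp_force: 0.0
```

Call:
{"name": "play_rows", "arguments": {
  "commands": [
    [0, 0, 0, 0, 0, 4],
    [0, 0, 0, 0, 0, 4],
    [0, 0, 0, 0, 0, 4],
    [0, 0, 0, 0, 0, 3.6],
    [-22.7, 2.1, 0, 0, 0, 0]
  ]
}}

```text
time: 28.4
tool_pos: [0.5882, -0.3232, 0.2849]
tool_rot: [0.0, 0.995, -0.103, 0.001]
contact_force: [-0.7, -0.9, 0.7]
gripper_width: 0.701
grasp_force: 0.0
```

Call:
{"name": "play_rows", "arguments": {
  "commands": [
    [-22.7, 2.1, 0, 0, 0, 0],
    [-22.7, 2.1, 0, 0, 0, 0],
    [-22.7, 2.1, 0, 0, 0, 0],
    [-22.7, 2.1, 0, 0, 0, 0],
    [-22.7, 2.1, 0, 0, 0, 0]
  ]
}}

```text
time: 28.82
tool_pos: [0.4723, -0.3101, 0.2856]
tool_rot: [0.0, 0.995, -0.103, 0.001]
contact_force: [0.6, -0.2, -0.2]
gripper_width: 0.704
grasp_force: 0.0
```

Call:
{"name": "play_rows", "arguments": {
  "commands": [
    [-22.7, 2.1, 0, 0, 0, 0],
    [-22.7, 2.1, 0, 0, 0, 0],
    [0, 0, 0, 0, 0, 0],
    [0, 0, 0, 0, 0, 0],
    [0, 0, 0, 0, 0, 0]
  ]
}}

```text
time: 29.23
tool_pos: [0.4283, -0.3053, 0.2855]
tool_rot: [0.0, 0.995, -0.103, 0.001]
contact_force: [-0.5, -0.8, 0.2]
gripper_width: 0.701
grasp_force: 0.0
```

Call:
{"name": "play_rows", "arguments": {
  "commands": [
    [0, 0, 25, 0, 0, 0],
    [0, 0, 25, 0, 0, 0],
    [0, 0, 25, 0, 0, 0],
    [0, 0, 25, 0, 0, 0],
    [0, 0, 10, 0, 0, 0]
  ]
}}

```text
time: 29.65
tool_pos: [0.4272, -0.3037, 0.1707]
tool_rot: [-0.002, 0.995, -0.102, -0.002]
contact_force: [-1.0, 0.7, 0.2]
gripper_width: 0.704
grasp_force: 0.0
```

Call:
{"name": "play_rows", "arguments": {
  "commands": [
    [0, 0, 12, 0, 0, 0],
    [0, 0, 12, 0, 0, 0],
    [0, 0, 10, 0, 0, 0],
    [0, 0, 10, 0, 0, 0],
    [0, 0, 0, 0, 0, 0]
  ]
}}

```text
time: 30.07
tool_pos: [0.4271, -0.3045, 0.1287]
tool_rot: [-0.001, 0.995, -0.103, -0.001]
contact_force: [-0.7, 0.3, -0.3]
gripper_width: 0.702
grasp_force: 0.0
```

Call:
{"name": "play_rows", "arguments": {
  "commands": [
    [0, 0, 0, 0, 0, 0],
    [0, 0, 0, 0, 0, 0]
  ]
}}

```text
time: 30.23
tool_pos: [0.4282, -0.3055, 0.1315]
tool_rot: [0.0, 0.995, -0.103, 0.001]
contact_force: [-0.3, 0.1, 0.2]
gripper_width: 0.705
grasp_force: 0.0
```

Call:
{"name": "play_rows", "arguments": {
  "commands": [
    [0, 0, 0, 0, 0, 0],
    [0, 0, 0, 0, 0, 0],
    [0, 0, 0, 0, 0, 0],
    [0, 0, 0, 0, 0, 0]
  ],
  "hand": 15
}}

```text
time: 30.57
tool_pos: [0.4283, -0.3049, 0.1316]
tool_rot: [-0.0, 0.995, -0.103, 0.001]
contact_force: [1.1, 2.3, 3.5]
gripper_width: 0.289
grasp_force: 58.8
```

Call:
{"name": "play_rows", "arguments": {
  "commands": [
    [0, 0, -4, 0, 0, 0],
    [0, 0, -8, 0, 0, 0],
    [0, 0, -12, 0, 0, 0],
    [0, 0, -15, 0, 0, 0],
    [0, 0, -15, 0, 0, 0]
  ]
}}

```text
time: 30.98
tool_pos: [0.4273, -0.3049, 0.1854]
tool_rot: [-0.0, 0.995, -0.103, -0.001]
contact_force: [-0.8, 0.5, -4.1]
gripper_width: 0.292
grasp_force: 59.1
```

Call:
{"name": "play_rows", "arguments": {
  "commands": [
    [0, 0, -6, 0, 0, -4],
    [0, 0, 0, 0, 0, -4],
    [0, 0, 0, 0, 0, -4],
    [0, 0, 0, 0, 0, -3.6],
    [0, 0, 0, 0, 0, 0]
  ]
}}

```text
time: 31.4
tool_pos: [0.4276, -0.3052, 0.1914]
tool_rot: [0.0, 0.999, 0.034, -0.0]
contact_force: [-0.8, 0.1, -4.1]
gripper_width: 0.29
grasp_force: 59.1
```

Call:
{"name": "play_rows", "arguments": {
  "commands": [
    [16.3, 6.5, 0, 0, 0, 0],
    [16.3, 6.5, 0, 0, 0, 0],
    [16.3, 6.5, 0, 0, 0, 0],
    [16.3, 6.5, 0, 0, 0, 0],
    [16.3, 6.5, 0, 0, 0, 0]
  ]
}}

```text
time: 31.82
tool_pos: [0.5118, -0.3324, 0.191]
tool_rot: [0.0, 0.999, 0.032, -0.0]
contact_force: [-0.4, 1.0, -4.5]
gripper_width: 0.29
grasp_force: 59.2
```

Call:
{"name": "play_rows", "arguments": {
  "commands": [
    [0, 0, 0, 0, 0, 0],
    [0, 0, 0, 0, 0, 0],
    [0, 0, 0, 0, 0, 0]
  ]
}}

```text
time: 32.07
tool_pos: [0.5107, -0.3319, 0.1906]
tool_rot: [-0.0, 0.999, 0.033, -0.001]
contact_force: [-0.1, -0.1, -3.4]
gripper_width: 0.286
grasp_force: 59.4
```

Call:
{"name": "play_rows", "arguments": {
  "commands": [
    [4, 0.5, 0, 0, 0, 0],
    [4, 0, 0, 0, 0, 0],
    [4, 0, 0, 0, 0, 0],
    [4, 0, 0, 0, 0, 0],
    [2, 0, 0, 0, 0, 0]
  ]
}}

```text
time: 32.48
tool_pos: [0.5297, -0.3313, 0.1908]
tool_rot: [0.0, 0.999, 0.033, 0.0]
contact_force: [-0.6, 0.1, -4.1]
gripper_width: 0.291
grasp_force: 59.4
```

Call:
{"name": "play_rows", "arguments": {
  "commands": [
    [3, 0, 0, 0, 0, 0],
    [3, 0, 0, 0, 0, 0],
    [3, 0, 0, 0, 0, 0]
  ]
}}

```text
time: 32.73
tool_pos: [0.5385, -0.3308, 0.1907]
tool_rot: [-0.0, 0.999, 0.033, -0.0]
contact_force: [-0.1, 0.3, -4.0]
gripper_width: 0.289
grasp_force: 59.4
```

Call:
{"name": "play_rows", "arguments": {
  "commands": [
    [3, 0, 0, 0, 0, 0],
    [3, 0, 0, 0, 0, 0],
    [3, 0, 0, 0, 0, 0],
    [3, 0, 0, 0, 0, 0]
  ]
}}

```text
time: 33.07
tool_pos: [0.5505, -0.33, 0.1907]
tool_rot: [-0.0, 0.999, 0.033, -0.0]
contact_force: [-0.4, -0.3, -3.5]
gripper_width: 0.291
grasp_force: 59.4
```

Call:
{"name": "play_rows", "arguments": {
  "commands": [
    [3, 0, 0, 0, 0, 0],
    [3, 0, 0, 0, 0, 0],
    [4, 0, 0, 0, 0, 0],
    [4, 0, 0, 0, 0, 0],
    [0, 0, 0, 0, 0, 0]
  ]
}}

```text
time: 33.48
tool_pos: [0.5649, -0.329, 0.1907]
tool_rot: [0.0, 0.999, 0.033, 0.0]
contact_force: [-0.5, 0.4, -3.4]
gripper_width: 0.289
grasp_force: 59.4
```

Call:
{"name": "play_rows", "arguments": {
  "commands": [
    [0, 0, 4, 0, 0, 0],
    [0, 0, 4, 0, 0, 0],
    [0, 0, 4, 0, 0, 0],
    [0, 0, 4, 0, 0, 0],
    [0, 0, 0, 0, 0, 0]
  ]
}}

```text
time: 33.9
tool_pos: [0.5633, -0.3286, 0.1729]
tool_rot: [-0.001, 0.999, 0.033, -0.001]
contact_force: [0.3, 0.1, -5.3]
gripper_width: 0.29
grasp_force: 59.3
```

Call:
{"name": "play_rows", "arguments": {
  "commands": [
    [0, 0, 0, 0, 0, 0],
    [0, 0, 0, 0, 0, 0]
  ]
}}

```text
time: 34.07
tool_pos: [0.5641, -0.3292, 0.1747]
tool_rot: [0.0, 0.999, 0.033, 0.0]
contact_force: [-0.4, -0.2, -4.0]
gripper_width: 0.294
grasp_force: 59.4
```

Call:
{"name": "play_rows", "arguments": {
  "commands": [
    [0, -0.3, 1, 0, 0, 0],
    [0, 0, 1, 0, 0, 0],
    [0, 0, 1, 0, 0, 0],
    [0, 0, 1, 0, 0, 0],
    [0, 0, 0, 0, 0, 0]
  ]
}}

```text
time: 34.48
tool_pos: [0.564, -0.3287, 0.1704]
tool_rot: [-0.0, 0.999, 0.033, -0.0]
contact_force: [0.3, -0.0, -4.3]
gripper_width: 0.29
grasp_force: 59.4
```

Call:
{"name": "play_rows", "arguments": {
  "commands": [
    [0, 0, 0.5, 0, 0, 0],
    [0, 0, 0.5, 0, 0, 0],
    [0, 0, 0.5, 0, 0, 0],
    [0, 0, 0, 0, 0, 0]
  ]
}}

```text
time: 34.82
tool_pos: [0.5641, -0.3288, 0.1691]
tool_rot: [-0.0, 0.999, 0.033, -0.0]
contact_force: [0.3, -0.1, -5.0]
gripper_width: 0.292
grasp_force: 59.4
```

Call:
{"name": "play_rows", "arguments": {
  "commands": [
    [0, 0, 0.4, 0, 0, 0],
    [0, 0, 0.4, 0, 0, 0],
    [0, 0, 0, 0, 0, 0]
  ]
}}

```text
time: 35.07
tool_pos: [0.5641, -0.3288, 0.1683]
tool_rot: [-0.0, 0.999, 0.033, -0.0]
contact_force: [0.9, 0.2, -3.0]
gripper_width: 0.288
grasp_force: 59.4
```

Call:
{"name": "play_rows", "arguments": {
  "commands": [
    [0, 0, 0.4, 0, 0, 0],
    [0, 0, 0, 0, 0, 0]
  ]
}}

```text
time: 35.23
tool_pos: [0.5642, -0.3289, 0.1681]
tool_rot: [0.0, 0.999, 0.033, 0.0]
contact_force: [0.1, -0.1, -3.6]
gripper_width: 0.29
grasp_force: 59.4
```

Call:
{"name": "play_rows", "arguments": {
  "commands": [
    [0, 0, 0.4, 0, 0, 0],
    [0, 0, 0.3, 0, 0, 0],
    [0, 0, 0, 0, 0, 0]
  ]
}}

```text
time: 35.48
tool_pos: [0.5643, -0.329, 0.1679]
tool_rot: [0.0, 0.999, 0.033, 0.0]
contact_force: [-0.6, 0.8, -1.0]
gripper_width: 0.291
grasp_force: 59.7
```

Call:
{"name": "play_rows", "arguments": {
  "commands": [
    [1, 0, 0.1, 0, 0, 0],
    [1, 0, 0, 0, 0, 0],
    [2, 0, 0, 0, 0, 0],
    [0, 0, 0, 0, 0, 0]
  ]
}}

```text
time: 35.82
tool_pos: [0.5678, -0.3288, 0.1679]
tool_rot: [0.0, 0.999, 0.033, -0.001]
contact_force: [-5.4, 0.5, 2.0]
gripper_width: 0.291
grasp_force: 60.0
```

Call:
{"name": "play_rows", "arguments": {
  "commands": [
    [2, 0, -0.2, 0, 0, 0],
    [3, 0, 0, 0, 0, 0],
    [3, 0, 0, 0, 0, 0],
    [2, 0, 0, 0, 0, 0]
  ]
}}

```text
time: 36.15
tool_pos: [0.5777, -0.3282, 0.1678]
tool_rot: [0.0, 0.999, 0.033, -0.001]
contact_force: [-5.1, -0.2, 2.2]
gripper_width: 0.284
grasp_force: 60.0
```

Call:
{"name": "play_rows", "arguments": {
  "commands": [
    [2, 0, 0, 0, 0, 0],
    [2, 0, 0, 0, 0, 0],
    [2, 0, 0, 0, 0, 0]
  ]
}}

```text
time: 36.4
tool_pos: [0.5835, -0.3278, 0.1679]
tool_rot: [0.0, 0.999, 0.033, -0.001]
contact_force: [-5.7, 0.1, 2.0]
gripper_width: 0.293
grasp_force: 60.0
```

Call:
{"name": "play_rows", "arguments": {
  "commands": [
    [1, 0, 0, 0, 0, 0],
    [1, 0, 0, 0, 0, 0]
  ]
}}

```text
time: 36.57
tool_pos: [0.5855, -0.3276, 0.1678]
tool_rot: [0.0, 0.999, 0.033, -0.001]
contact_force: [-6.8, 0.3, 1.7]
gripper_width: 0.289
grasp_force: 60.0
```

Call:
{"name": "play_rows", "arguments": {
  "commands": [
    [1, 0, 0, 0, 0, 0],
    [1, 0, 0, 0, 0, 0]
  ]
}}

```text
time: 36.73
tool_pos: [0.5875, -0.3275, 0.1678]
tool_rot: [0.0, 0.999, 0.033, -0.001]
contact_force: [-5.8, 0.1, 1.6]
gripper_width: 0.292
grasp_force: 60.0
```

Call:
{"name": "play_rows", "arguments": {
  "commands": [
    [1, 0, 0, 0, 0, 0],
    [1, 0, 0, 0, 0, 0]
  ]
}}

```text
time: 36.9
tool_pos: [0.5895, -0.3274, 0.1679]
tool_rot: [0.0, 0.999, 0.033, -0.001]
contact_force: [-4.9, 0.6, 1.5]
gripper_width: 0.288
grasp_force: 60.0
```

Call:
{"name": "play_rows", "arguments": {
  "commands": [
    [1, 0, 0, 0, 0, 0],
    [1, 0, 0, 0, 0, 0]
  ]
}}

```text
time: 37.07
tool_pos: [0.5914, -0.3272, 0.1678]
tool_rot: [0.0, 0.999, 0.033, -0.001]
contact_force: [-6.5, -0.5, 1.6]
gripper_width: 0.29
grasp_force: 60.0
```

Call:
{"name": "play_rows", "arguments": {
  "commands": [
    [0.7, 0, 0, 0, 0, 0],
    [0.7, 0, 0, 0, 0, 0]
  ]
}}

```text
time: 37.23
tool_pos: [0.5928, -0.3272, 0.1679]
tool_rot: [0.0, 0.999, 0.033, -0.001]
contact_force: [-5.5, -0.2, 0.7]
gripper_width: 0.288
grasp_force: 60.0
```

Call:
{"name": "play_rows", "arguments": {
  "commands": [
    [0.7, 0, 0, 0, 0, 0],
    [0.7, 0, 0, 0, 0, 0]
  ]
}}

```text
time: 37.4
tool_pos: [0.5942, -0.327, 0.1679]
tool_rot: [0.0, 0.999, 0.033, -0.001]
contact_force: [-5.8, -0.1, 2.2]
gripper_width: 0.289
grasp_force: 60.0
```

Call:
{"name": "play_rows", "arguments": {
  "commands": [
    [0.7, 0, 0, 0, 0, 0],
    [0.7, 0, 0, 0, 0, 0]
  ]
}}

```text
time: 37.57
tool_pos: [0.5949, -0.327, 0.1679]
tool_rot: [0.0, 0.999, 0.033, -0.002]
contact_force: [-11.0, 0.2, 4.7]
gripper_width: 0.289
grasp_force: 60.2
```

Call:
{"name": "play_rows", "arguments": {
  "commands": [
    [0.5, 0, -0.2, 0, 0, 0],
    [0, 0, 0, 0, 0, 0]
  ]
}}

```text
time: 37.73
tool_pos: [0.5949, -0.327, 0.1679]
tool_rot: [-0.0, 0.999, 0.033, -0.003]
contact_force: [-9.8, 0.7, 3.6]
gripper_width: 0.288
grasp_force: 60.2
```

Call:
{"name": "play_rows", "arguments": {
  "commands": [
    [-0.8, 0, -0.2, 0, 0, 0],
    [0, 0, 0, 0, 0, 0]
  ]
}}

```text
time: 37.9
tool_pos: [0.5948, -0.327, 0.1679]
tool_rot: [-0.0, 0.999, 0.033, -0.001]
contact_force: [-6.8, -0.8, 0.7]
gripper_width: 0.29
grasp_force: 60.0
```

Call:
{"name": "play_rows", "arguments": {
  "commands": [
    [0, 0, 0, 0, 0, 0],
    [0, 0, 0, 0, 0, 0],
    [0, 0, 0, 0, 0, 0],
    [0, 0, 0, 0, 0, 0]
  ],
  "hand": 60
}}

```text
time: 38.23
tool_pos: [0.5966, -0.3267, 0.1683]
tool_rot: [0.0, 0.999, 0.033, 0.001]
contact_force: [-0.2, -0.5, 0.5]
gripper_width: 0.699
grasp_force: 0.0
```

Call:
{"name": "play_rows", "arguments": {
  "commands": [
    [0, 0, -8, 0, 0, 0],
    [0, 0, -20, 0, 0, 0],
    [0, 0, -30, 0, 0, 0],
    [0, 0, -30, 0, 0, 0],
    [0, 0, -10, 0, 0, 0]
  ]
}}

```text
time: 38.65
tool_pos: [0.5978, -0.3278, 0.2728]
tool_rot: [0.003, 0.999, 0.033, 0.004]
contact_force: [1.1, -0.5, 1.2]
gripper_width: 0.698
grasp_force: 0.0
```

Run:
```python
from h import *
g=grab('side');a=cv2.cvtColor(g['image'],cv2.COLOR_RGB2HSV)
np.set_printoptions(linewidth=250)
for r in(188,180,167): print(r,a[r,205:238,2],a[r,205:238,1])
cv2.imwrite('pics/c8.png',cv2.resize(g['image'][85:215,150:290],(646,600),interpolation=cv2.INTER_CUBIC)[...,::-1])
```

```text
188 [113 112 112 120 126 125 122 121 127 115 102 127 126 126 127 123 125 108 103 124 125 124 122 125 115  96  83  59  80 147 151 107 129] [16 16 14  6  6  8  6  6  8  7  8  8 10  8  8  6  8  7  5  8  8  8 10  8  4  8 15 13 13 16 12 38 51]
180 [112 114 124 129 128 126 119 127 118 107 118 126 125 125 124 127 108  99 124 125 125 118 124 119 109 115 125 126 127 127 125 126 127] [102  85  33   6   8  10   6   8   4   7   9   8   8   8   6  10  12  10   8  10   8   9   6   2  23  73  75  73  66  68  75  71  66]
167 [ 90 122 131 130 128 120 123 110  97 127 128 128 128 127 128 113 104 123 124 125 121 126 115  82  94 160 156 155 158 159 159 157 159] [ 8  6  8  8 10  9  8  9  8  8  6  4  6  8 10  9 10  6  6  6  8 10  7  6 71 75 75 77 77 77 77 75 75]
```

View pics/c8.png

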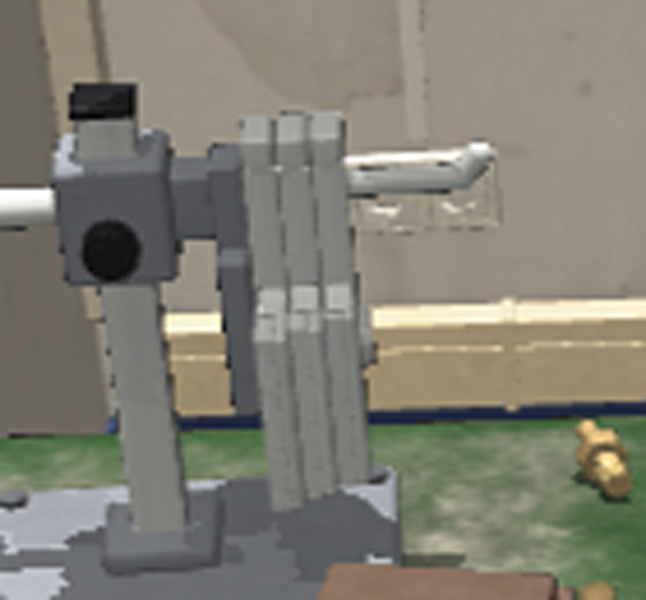

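The final crop shows all three plates stacked flush and parallel, tops level at row 117, widest against the arm (lugs at cols 257, 292, 327). The gripper is clear, so I'll settle briefly and hand in.

Call:
{"name": "play_rows", "arguments": {
  "commands": [
    [0, 0, 0, 0, 0, 0],
    [0, 0, 0, 0, 0, 0],
    [0, 0, 0, 0, 0, 0],
    [0, 0, 0, 0, 0, 0],
    [0, 0, 0, 0, 0, 0]
  ]
}}

```text
time: 39.12
tool_pos: [0.5954, -0.3263, 0.2636]
tool_rot: [-0.001, 0.999, 0.033, -0.001]
contact_force: [-0.0, 0.0, -0.9]
gripper_width: 0.702
grasp_force: 0.0
```

```bash
python3 -c "
from plant import manip
print(manip.job_done())"
```

```text
the job is handed in; nothing more can be done
None
```

The widest, medium and narrowest plates hang on the hook in that order, flush in the last side view and released with the gripper clear; I handed the job in at about 39 s of the 72 s allowed, and the hand-in call gave no verdict.

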